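Meter two posts from the scoop into the blue drawer

TASK

Stock the drawer of the blue unit with exactly two of the brass posts: pull the drawer open, lift the white scoop out of its cradle and hold its lip over the open drawer, tip it slowly until the posts just begin to creep, and let them slide off into the drawer one after the other, keeping the third in the scoop. Then level the scoop, lay it back in its cradle facing the same way with the third post still in it, and push the blue drawer fully shut. The posts have been cleaned, so do not touch them with the gripper, and leave the grey drawer, the jar and the mouse alone.

Things in the scene. Friction and masses are not known exactly. Their poses are not given: they have to be found in the camera images.
- scoop: white plastic scoop cut from pipe: open-topped U trough, 200 long (x) x 40 wide (y) x 45 mm high, wall 3, flat strip underneath; straight upright cheeks from 20 to 45 mm height over x = -100..55, sloping down to 26 mm at the lip. Closed at x = -100, open at the lip x = +100. 0.14 kg. Origin: mid-length on the underside; x to the lip, z up. Hold it across the cheeks at mid-length, 33 mm up
- scoop_lip (a point): inner floor at the middle of the scoop's front edge (scoop x = +100, z = +3 mm), no rim there; axes as the scoop's. Posts stay put when level and start to slide together at a tilt of 17 to 27 degrees lip down, different each time, then gather speed; less tilt stops them. A post drops off once its middle has passed the lip
- cradle: fixed black steel cradle: two saddles 8 mm thick at x = -55 and +55 mm, slots 48 mm wide with flat bottoms 30 mm above the bench, walls to 44 mm, flared lead-ins to 55 mm; 96 mm wide over all. The scoop lies in both slots, 4 mm play each side, underside at 30 mm, its middle over the cradle's, its x the cradle's way. Origin: on the bench in the middle; x along the scoop, z up
- post_front: solid round brass post, 20 mm diameter, 60 mm long, 0.16 kg; nearest the lip, lying along the trough in single file with the others. Starts with its middle 62 to 66 mm ahead of the scoop's origin. Origin: its centre; x along it (it may roll about x)
- post_mid: the same, second in the file; starts with its middle near the scoop's origin. Origin: its centre, x along it
- post_rear: the same, last in the file, against the cap; starts with its middle 63 mm behind the scoop's origin. It stays in the scoop. Origin: its centre, x along it
- blue_drawer0 (a joint): the drawer with the blue front, travel in m: 0 shut, 0.134 fully open; it slides towards its front with about 1 N of friction and stays where it is left
- blue_drawer0_handle (a point): middle of the blue drawer's handle: a level steel bar along y, 11 mm thick, 91 mm long, 42 mm in front of the drawer's face, 83 mm above the bench and 14 mm below the top of the drawer's front, held by two 10 mm stems at its ends. x points from the front into the unit (the drawer opens along -x), z up
- blue_floor (a point): centre of the blue drawer's inner floor, 22 mm above the bench; moves with it. Inside: 155 mm (x), 128 (y), 66 deep; above this point the side walls reach 66 mm, the front panel 76, the roof 88. x points into the unit. Opened by d mm, only the part from x = -78 to d - 84 mm is clear of the roof
- blue: the blue stackable one-drawer unit, 200 deep (x) x 170 wide (y) x 110 mm high, fixed to the bench, with a blue drawer front. Origin: centre of its underside; its front looks along -x
- grey: the grey stackable one-drawer unit, 200 deep (x) x 170 wide (y) x 110 mm high, fixed to the bench, with a grey drawer front; it stands beside the blue one, on either side. Leave it. Origin: centre of its underside; its front looks along -x
- grey_drawer0 (a joint): the drawer with the grey front, in m: 0 shut; its handle is like the blue one's. Leave it shut
- jar: open greenish glass jar with a blank paper band, 76 mm diameter, 78 mm high; bystander. Origin: centre of its underside
- mouse: black computer mouse, 106 x 60 x 32 mm; bystander. Origin: centre of its underside
Mind the look-alikes: they are no part of the job. There is more than one size of the scoop; the job needs the largest.

How it is judged:
On the way, in this order (a step that is already met when the one before it is completed fails the run):
1. the blue drawer is pulled open at least 90 mm (value of joint blue_drawer0 above 0.09 m), for 0.1 s.
2. the front post has slid into the blue drawer from the held scoop while the other two are still in it (x of post_front in the frame of blue_floor between -0.078 and 0.078 m and y of post_front in the frame of blue_floor between -0.064 and 0.064 m and z of post_front in the frame of blue_floor between 0 and 0.06 m and x of post_mid in the frame of scoop between -0.1 and 0.1 m and y of post_mid in the frame of scoop between -0.02 and 0.02 m and z of post_mid in the frame of scoop between 0.005 and 0.03 m and x of post_rear in the frame of scoop between -0.1 and 0.1 m and y of post_rear in the frame of scoop between -0.02 and 0.02 m and z of post_rear in the frame of scoop between 0.005 and 0.03 m and contact force between the fingers and scoop above 1 N).
3. the middle post has followed it into the drawer, the rear post is still in the held scoop (x of post_front in the frame of blue_floor between -0.078 and 0.078 m and y of post_front in the frame of blue_floor between -0.064 and 0.064 m and z of post_front in the frame of blue_floor between 0 and 0.06 m and x of post_mid in the frame of blue_floor between -0.078 and 0.078 m and y of post_mid in the frame of blue_floor between -0.064 and 0.064 m and z of post_mid in the frame of blue_floor between 0 and 0.06 m and x of post_rear in the frame of scoop between -0.1 and 0.1 m and y of post_rear in the frame of scoop between -0.02 and 0.02 m and z of post_rear in the frame of scoop between 0.005 and 0.03 m and contact force between the fingers and scoop above 1 N), for 0.2 s.
4. the scoop lies in its cradle again, lip the same way, with the rear post in it, let go (x of scoop_lip in the frame of cradle between 0.08 and 0.12 m and y of scoop_lip in the frame of cradle between -0.01 and 0.01 m and z of scoop_lip in the frame of cradle between 0.026 and 0.04 m and angle between scoop's own z axis and vertical below 0.1 rad and x of post_rear in the frame of scoop between -0.1 and 0.1 m and y of post_rear in the frame of scoop between -0.02 and 0.02 m and z of post_rear in the frame of scoop between 0.005 and 0.03 m and contact force between the fingers and scoop below 0.2 N and linear speed of scoop below 0.03 m/s), for 0.2 s.
At the end, for the whole second after the job is handed in: The blue drawer is shut (within 8 mm) with exactly the two foremost posts inside it; the third post lies in the scoop; the scoop rests level in both saddles of its cradle, lip the same way as at the start, within 20 mm along it, and is at rest; the grey drawer is shut (value of joint each of blue_drawer0, grey_drawer0 below 0.008 m and x of post_front in the frame of blue_floor between -0.078 and 0.078 m and y of post_front in the frame of blue_floor between -0.064 and 0.064 m and z of post_front in the frame of blue_floor between 0 and 0.06 m and x of post_mid in the frame of blue_floor between -0.078 and 0.078 m and y of post_mid in the frame of blue_floor between -0.064 and 0.064 m and z of post_mid in the frame of blue_floor between 0 and 0.06 m and x of post_rear in the frame of scoop between -0.1 and 0.1 m and y of post_rear in the frame of scoop between -0.02 and 0.02 m and z of post_rear in the frame of scoop between 0.005 and 0.03 m and x of scoop_lip in the frame of cradle between 0.08 and 0.12 m and y of scoop_lip in the frame of cradle between -0.01 and 0.01 m and z of scoop_lip in the frame of cradle between 0.026 and 0.04 m and angle between scoop's own z axis and vertical below 0.1 rad and linear speed of scoop below 0.03 m/s); the robot touches nothing.
It fails at once if a post touched by the fingers (contact force between the fingers and post_front above 0.5 N or contact force between the fingers and post_mid above 0.5 N or contact force between the fingers and post_rear above 0.5 N).
It fails at once if jar or mouse pushed more than 30 mm (distance of any of jar, mouse from where it was at the start of the episode above 0.03 m).
It fails at once if the scoop tipped past 43 degrees, far beyond where the posts begin to creep (angle between scoop's own z axis and vertical above 0.75 rad).
It fails at once if a post shaken or thrown out, over 0.8 m/s in the tipped scoop, instead of sliding (((x of post_front in the frame of scoop between -0.1 and 0.1 m and y of post_front in the frame of scoop between -0.02 and 0.02 m and z of post_front in the frame of scoop between 0.005 and 0.03 m) and angle between scoop's own z axis and vertical above 0.2 rad and linear speed of post_front above 0.8 m/s) or ((x of post_mid in the frame of scoop between -0.1 and 0.1 m and y of post_mid in the frame of scoop between -0.02 and 0.02 m and z of post_mid in the frame of scoop between 0.005 and 0.03 m) and angle between scoop's own z axis and vertical above 0.2 rad and linear speed of post_mid above 0.8 m/s) or ((x of post_rear in the frame of scoop between -0.1 and 0.1 m and y of post_rear in the frame of scoop between -0.02 and 0.02 m and z of post_rear in the frame of scoop between 0.005 and 0.03 m) and angle between scoop's own z axis and vertical above 0.2 rad and linear speed of post_rear above 0.8 m/s)).
It fails at once if the grey drawer pulled open (value of joint grey_drawer0 above 0.015 m).
It also fails if it takes over 72 s, if anything falls off the work surface, if the arm or the gripper's body presses on something with over 40 N, if the wrist force passes 120 N, or if a joint passes its speed limit or range.

ROBOT

A 7-joint arm with a two-finger parallel gripper is mounted at the origin on the work surface. World frame = base frame: x ahead of the robot, y to its left, z up, the work surface at z = 0. Lengths are in m, angles in rad, forces in N, time in s.
With the tool pointing down it reaches from about 0.425 to 0.925 m from the base axis. Payload 6.8 kg.
Tool frame: the origin (TCP) lies on the front face of the gripper's body, between the roots of the fingers; the fingertips stand 73 mm ahead of it and the grasp point (between the pads) lies 54 mm ahead of it; z points along the fingers, y is the direction in which the jaws open and shut (so a half turn about z gives the same grasp; the last joint's range is limited). The gripper opens to 85 mm and grips with 20 to 120 N. Pads are 22 mm wide; open, the fingers measure 114 mm over their backs; the gripper's body (76 mm by 85 mm) begins 54 mm behind the grasp point. The pads swing forward as they close: fully open they stand 13 mm farther back than shut.
Start: joints at [-1.23, 0.477, 0.022, 1.555, -0.011, 1.109, -0.083], TCP at [0.293, 0.608, 0.304] pointing down, gripper open.
Joint ranges: [-2.96, 2.96], [-0.34, 2.1], [-1.41, 1.46], [0.24, 2.44], [-1.37, 4.51], [0.17, 1.92], [-2.96, 2.96]. Speed limits (rad/s): [2.39, 2.39, 3.14, 3.14, 3.14, 3.14, 3.14].

INTERFACE

Orientations are given as a unit quaternion [w, x, y, z].
In Python, from station import get_obs, read_camera, hand_in, spot_in, cut_out, spot_point gives the robot as it stands. The module is installed in compiled form; this text tells all that it offers.
- The arm moves only by the tool move_arm, never from a script. Its arguments are lists of equal length, an entry for each row: "gripper": the opening, from 0 (shut) to 1 (fully open); "xyz": the shift along the tool's x, y, z in cm, a list of three; "twist": the turn about the tool's z in rad. A call has 1 to 5 rows; each row is the pose to reach, as a shift and turn from the pose commanded when the call began, along the tool's axes at that moment; what a row does not reach only later rows make up. A row lasts 1/12 s, in which the tool goes at most 41.7 mm and 7.16 degrees, less where a joint would pass 70% of its speed; a pose out of reach is approached as far as the arm can. A call with a gripper value outside its range is refused whole. The fingers move at their own pace and stop on an object; "squeeze" is the grip in N (left out, the last holds). Time passes only in rows, so rows that repeat a pose let the fingers close. It gives the time, the measured TCP pose, the force and the opening at its end, in the units of the state.
- get_obs(): the state, without advancing time (a new reading comes with each control period).
- read_camera(name): name is "scene" or "top" or "wrist"; returns a dict with "pixels" (384x512x3 uint8, red, green, blue), "fx", "fy", "cx", "cy" (pixels), "R" (3x3) and "t" (3): a world point X has camera coordinates R X + t. Camera axes: x right, y down, z forward; pixel columns grow to the right and rows downward; lengths in m; the calibration is good to about 2 mm. A picture is of the moment at which its call begins. There is no depth.
- hand_in(): hands the job in, once; it reports no verdict.
Trained networks look in the newest picture that a camera, given by its name, has taken for a name from the list of things; names that differ only in an ending like _2 or _b are one class to them, and where a whole thing is asked for, a point or a joint stands for the part that bears it (a point fixed in the world has none). Each returns a list of dicts, best first, with "p" (0 to 1); they miss things now and then, are a little off and sometimes report something else, mostly with a low value. They report only what shows in the picture. A call takes as long as a camera call. They do not tell look-alikes from the thing itself.
- spot_in(query, camera): "centre" ([x, y, z] in m, in world coordinates, good to about 4 mm: the middle of the surface that is visible of it).
- cut_out(query, camera): "pixels" (384x512 bool, what is visible of it).
- spot_point(query, camera): "centre" ([x, y, z] in m, in world coordinates, good to about 4 mm: a listed point, or the origin of a listed thing).
The state is a dict: "t": time; "q": joint angles; "joint_vel": joint speeds; "joint_torque": joint torques, N m; "eef_pos": TCP position; "tool_rot": TCP orientation; "contact_force": force on the tool from outside, world axes, zero at the start; "torque": the same for the moment, N m; "gripper_width": opening from 0.0 (shut) to 1.0 (fully open).
Only numpy, scipy, OpenCV 4.12 (cv2) and the standard library are available. Lean on these libraries where they do the work, as an engineer would, in place of code of your own. Each camera call takes 0.05 s, during which the arm holds its last target.

## Working session

There is one attempt and no reset: what is moved stays moved. The work goes in short steps, Python scripts to look and compute and a tool call to move; the robot and the scene stay as the last step left them, time stands still between calls to the robot, and variables do not carry over. Pictures are saved under pics/ and viewed, and the job is handed in when it is done.

Besides the shell and the picture viewer there is one more tool, called after "Call:" as a command line: name --pt "numbers of a row" for each row, then --argument value for the rest. move_arm: Moves the arm, as the interface text tells. Its arguments: {"type":"object","properties":{"gripper":{"type":"array","items":{"type":"number"}},"xyz":{"type":"array","items":{"type":"array","items":{"type":"number"}}},"twist":{"type":"array","items":{"type":"number"}},"squeeze":{"type":"number"}},"required":["gripper","xyz","twist"]}

```bash
mkdir -p pics; ls; cat > h.py <<'E'
import numpy as np, cv2
from station import *
def snap(cam,name):
    c=read_camera(cam); im=c["pixels"][:,:,::-1].copy()
    cv2.imwrite(f"pics/{name}.png",im); return c
def proj(c,X):
    p=np.array(c["R"])@np.array(X)+np.array(c["t"]); return c["fx"]*p[0]/p[2]+c["cx"],c["fy"]*p[1]/p[2]+c["cy"]
def onz(c,u,v,z):
    R=np.array(c["R"]);t=np.array(c["t"]); o=-R.T@t; d=R.T@np.array([(u-c["cx"])/c["fx"],(v-c["cy"])/c["fy"],1])
    return o+d*(z-o[2])/d[2]
def q2R(q):
    from scipy.spatial.transform import Rotation as S
    return S.from_quat([q[1],q[2],q[3],q[0]]).as_matrix()
E
python3 - <<'E'
from h import *
o=get_obs(); print(o["t"],o["eef_pos"],o["tool_rot"],o["gripper_width"]); print(q2R(o["tool_rot"]).round(3))
for c in ["scene","top"]:
    snap(c,c+"0")
    for n in ["scoop","scoop_lip","cradle","post_front","post_mid","post_rear","blue_drawer0_handle","blue_floor","blue","grey","jar","mouse"]:
        try: print(c,n,[(np.round(d["centre"],3).tolist(),round(d["p"],2)) for d in spot_point(n,c)][:4])
        except Exception as e: print(n,e)
print(get_obs()["t"])
E
```

```text
pics
0.0 [0.29269219 0.60773113 0.30292763] [-1.20457192e-04  2.22526142e-01  9.74926296e-01 -9.05060493e-04] 0.9979905938134296
[[-0.901  0.434 -0.001]
 [ 0.434  0.901 -0.002]
 [-0.    -0.002 -1.   ]]
scene scoop [([0.415, 0.451, 0.002], 0.96), ([0.477, 0.259, 0.025], 0.86), ([0.273, 0.251, -0.003], 0.65)]
scene scoop_lip [([0.437, 0.383, -0.0], 0.91), ([0.342, 0.271, -0.001], 0.7), ([0.472, 0.16, 0.034], 0.57), ([0.666, 0.147, -0.005], 0.42)]
scene cradle [([0.473, 0.248, -0.001], 0.7)]
scene post_front [([0.474, 0.192, 0.042], 0.58)]
scene post_mid [([0.473, 0.191, 0.042], 0.4), ([0.476, 0.256, 0.023], 0.3)]
scene post_rear []
scene blue_drawer0_handle [([0.586, -0.323, 0.084], 0.75)]
scene blue_floor [([0.477, 0.256, 0.026], 0.49)]
scene blue [([0.73, -0.313, 0.003], 0.59)]
scene grey [([0.712, -0.055, 0.002], 0.69)]
scene jar [([0.671, 0.15, -0.001], 0.71)]
scene mouse [([0.651, 0.366, 0.003], 0.77)]
top scoop [([0.478, 0.259, 0.03], 0.84), ([0.271, 0.254, -0.002], 0.7), ([0.411, 0.455, -0.0], 0.69)]
top scoop_lip [([0.444, 0.383, 0.003], 0.86), ([0.468, 0.152, 0.033], 0.79), ([0.34, 0.272, 0.001], 0.76), ([0.479, 0.254, 0.04], 0.62)]
top cradle [([0.479, 0.254, -0.002], 0.84)]
top post_front [([0.471, 0.191, 0.041], 0.53)]
top post_mid [([0.476, 0.256, 0.045], 0.61), ([0.588, -0.328, 0.083], 0.42)]
top post_rear [([0.485, 0.318, 0.038], 0.64)]
top blue_drawer0_handle [([0.592, -0.323, 0.085], 0.78)]
top blue_floor []
top blue [([0.726, -0.319, 0.002], 0.74), ([0.477, 0.253, -0.002], 0.72)]
top grey [([0.71, -0.053, 0.002], 0.67)]
top jar [([0.669, 0.155, 0.002], 0.6)]
top mouse [([0.649, 0.372, -0.001], 0.63)]
1.3
```

View pics/scene0.png

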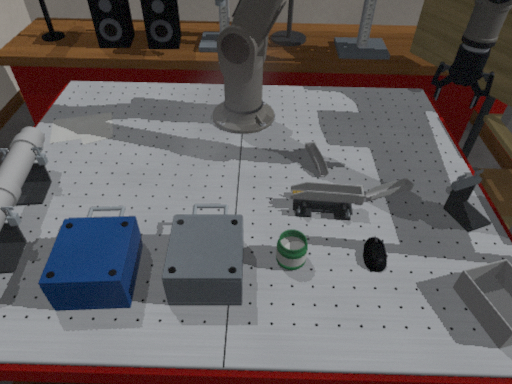

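View pics/top0.png

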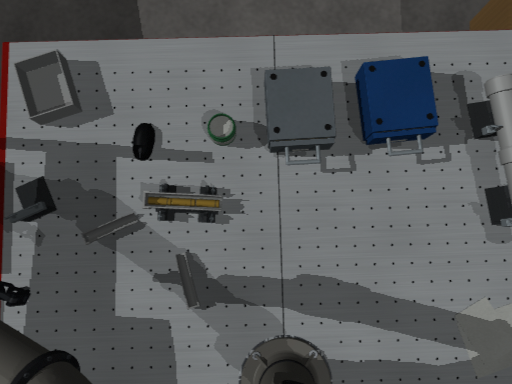

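The scene view shows blue at the left (95,260), grey beside it (205,255), the scoop in its cradle (325,198), and two smaller free scoops. The top view shows the large scoop at (183,202) with its lip to the right (-y).

```bash
python3 - <<'E'
from h import *
c=read_camera("top"); im=c["pixels"][:,:,::-1]
cv2.imwrite("pics/topz.png",np.vstack([cv2.resize(im[40:170,250:470],(792,468//1),interpolation=cv2.INTER_CUBIC)]))
cv2.imwrite("pics/topz2.png",cv2.resize(im[165:245,130:240],(770,560),interpolation=cv2.INTER_CUBIC))
for n in ["blue","grey","scoop","cradle","blue_drawer0_handle"]:
  for d in cut_out(n,"top")[:3]:
    m=d["pixels"].astype(np.uint8); r=cv2.minAreaRect(cv2.findNonZero(m)); print(n,d["p"],m.sum(),r, cv2.boxPoints(r).round(1).tolist())
print(c["fx"],np.array(c["R"]).round(3).tolist(),np.array(c["t"]).round(3))
for n,X in dict(blue=[.728,-.316,.11],h=[.589,-.323,.083]).items(): print(n,proj(c,X))
E
```

```text
blue 0.85 6355 ((396.54266357421875, 106.38414764404297), (96.95889282226562, 77.19164276123047), 83.6598129272461) [[352.79998779296875, 62.5], [429.5, 53.900001525878906], [440.29998779296875, 150.3000030517578], [363.5, 158.8000030517578]]
grey 0.72 5771 ((299.5856018066406, 115.86965942382812), (96.37445068359375, 68.55374145507812), 86.42366790771484) [[262.3999938964844, 69.9000015258789], [330.79998779296875, 65.5999984741211], [336.79998779296875, 161.8000030517578], [268.3999938964844, 166.10000610351562]]
grey 0.54 695 ((221.10000610351562, 129.1999969482422), (30.857736587524414, 26.832815170288086), 63.43495178222656) [[202.1999969482422, 121.4000015258789], [226.1999969482422, 109.4000015258789], [240.0, 137.0], [216.0, 149.0]]
scoop 0.67 950 ((181.0365753173828, 201.32925415039062), (79.80479431152344, 18.70961570739746), 1.7899105548858643) [[140.89999389648438, 209.39999389648438], [141.39999389648438, 190.6999969482422], [221.1999969482422, 193.1999969482422], [220.60000610351562, 211.89999389648438]]
scoop 0.58 665 ((108.84366607666016, 227.88304138183594), (12.4227
[... 1032 characters left out ...]
1842041016), 86.633544921875) [[262.6000061035156, 69.80000305175781], [331.1000061035156, 65.80000305175781], [336.79998779296875, 161.89999389648438], [268.29998779296875, 165.89999389648438]]
blue_drawer0_handle 0.93 943 ((400.15838623046875, 142.08416748046875), (25.074939727783203, 70.1501235961914), 84.2894058227539) [[364.0, 133.10000610351562], [433.79998779296875, 126.0999984741211], [436.29998779296875, 151.10000610351562], [366.5, 158.0]]
484.3350324813058 [[-0.027, -1.0, 0.004], [-0.993, 0.026, -0.117], [0.117, -0.007, -0.993]] [0.081 0.505 1.263]
blue (np.float64(401.5864473677917), np.float64(95.27327304187034))
h (np.float64(404.43193518700286), np.float64(150.62636160117108))
```

View pics/topz.png

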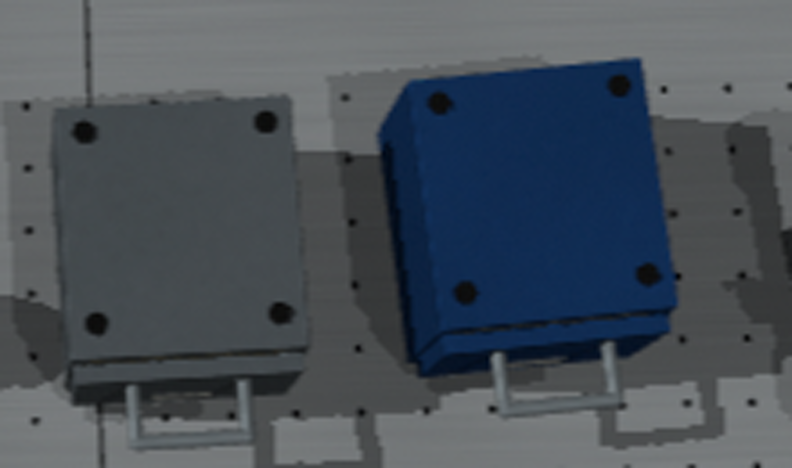

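View pics/topz2.png

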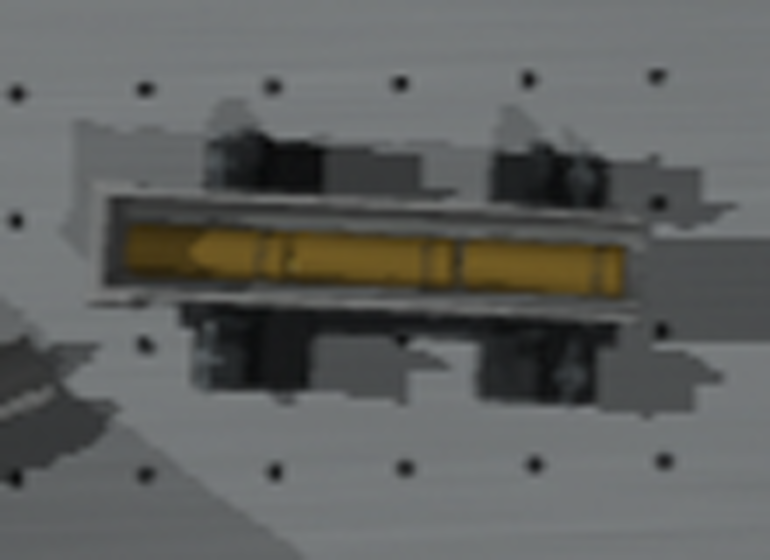

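```bash
python3 - <<'E'
from h import *
c=read_camera("top")
def Z(p,z): return onz(c,250+p[0]/3.6,40+p[1]/3.6,z)[:2].round(4)
for nm,P in dict(blue=[(412,83),(640,60),(675,305),(443,332)],grey=[(55,108),(290,97),(307,345),(70,360)]).items():
    w=np.array([Z(p,.11) for p in P]); print(nm,w.tolist(),w.mean(0)); 
    a=w[1]-w[2]; b=w[0]-w[3]; e=(w[0]-w[1]);f=w[3]-w[2]
    for v in (a,b): print("x",np.linalg.norm(v),np.degrees(np.arctan2(v[1],v[0])))
    for v in (e,f): print("y",np.linalg.norm(v),np.degrees(np.arctan2(v[1],v[0]))-90)
h=np.array([Z(p,.086) for p in [(500,412),(620,403)]]);print("handle",h,h.mean(0))
def Y(p,z): return onz(c,130+p[0]/7,165+p[1]/7,z)[:2].round(4)
print("scoop rear L,R",Y((100,190),.075),Y((97,300),.075),"posts tip/end",Y((630,270),.053),Y((125,250),.053))
print("cheek lip ends",Y((645,222),.056),Y((640,318),.056))
E
```

```text
blue [[0.816, -0.2254], [0.829, -0.3902], [0.6486, -0.4026], [0.6334, -0.2375]] [ 0.73175  -0.313925]
x 0.18082566189565022 3.932105996516977
x 0.18300046448028484 3.791165687365224
y 0.16531194754160997 4.5103514389619335
y 0.16579822073834208 5.260131460149751
grey [[0.8039, 0.0311], [0.8078, -0.1374], [0.6265, -0.1412], [0.62, 0.026]] [ 0.71455  -0.055375]
x 0.1813398191242067 1.200728558981118
x 0.1839707041895529 1.588545941130113
y 0.16854512748815967 1.3258970377159756
y 0.16732629799287377 2.226286610039054
handle [[ 0.5795 -0.2813]
 [ 0.5838 -0.3677]] [ 0.58165 -0.3245 ]
scoop rear L,R [0.4996 0.3502] [0.4591 0.3513] posts tip/end [0.4669 0.1577] [0.4794 0.3457]
cheek lip ends [0.4845 0.1516] [0.4487 0.1541]
```

```bash
cat >> h.py <<'E'
def go(xyz=None,yaw=None,fwd=None):
    # yaw: desired direction (deg) of tool y axis in world (mod 180)
    o=get_obs(); R=q2R(o["tool_rot"]); p=np.array(o["eef_pos"])
    cy=np.degrees(np.arctan2(R[1,1],R[0,1]))
    print("t",round(o["t"],2),"p",p.round(4),"yaw",cy.round(2),"tilt",np.degrees(np.arccos(-R[2,2])).round(2),"z",R[:,2].round(3),"q",np.round(o["q"],2),"F",np.round(o["contact_force"],1),"g",round(o["gripper_width"],3))
    if xyz is not None:
        d=R.T@(np.array(xyz)-p); n=np.linalg.norm(d)
        print("shift cm",(d*100).round(2),"rows",np.ceil(n/.0417))
    if yaw is not None:
        a=(yaw-cy+90)%180-90; print("twist",round(-np.radians(a),3),"rows",np.ceil(abs(a)/7.16))
E
python3 - <<'E'
from h import *
go([0.33,0.1,.3],3.8)
E
```

```text
t 1.65 p [0.2929 0.6082 0.3039] yaw 64.28 tilt 0.0 z [-0.  0. -1.] q [-1.23  0.48  0.02  1.56 -0.01  1.11 -0.08] F [-0.7  0.2 -0.3] g 0.998
shift cm [-25.4  -44.17   0.39] rows 13.0
twist 1.056 rows 9.0
```

Call:
move_arm --gripper '[0.42,0.42,0.42,0.42,0.42]' --pt "-25 -44 0" --pt "-25 -44 0" --pt "-25 -44 0" --pt "-25 -44 0" --pt "-25 -44 0" --twist '[1.05,1.05,1.05,1.05,1.05]'

```text
t: 2.07
eef_pos: [0.3069, 0.3983, 0.3039]
tool_rot: [-0.0, 0.514, 0.858, 0.0]
contact_force: [1.0, -0.5, 0.4]
gripper_width: 0.423
```

```bash
python3 - <<'E'
from h import *
go([0.33,0.0,.3],3.8)
E
```

```text
t 2.07 p [0.3069 0.3983 0.3039] yaw 28.12 tilt 0.02 z [-0.  0. -1.] q [-1.19  0.19  0.17  1.97 -0.04  0.98 -0.51] F [ 1.  -0.5  0.4] g 0.423
shift cm [-36.22 -16.74   0.37] rows 10.0
twist 0.424 rows 4.0
```

Call:
move_arm --gripper '[0.42,0.42,0.42,0.42,0.42]' --pt "-36 -17 0" --pt "-36 -17 0" --pt "-36 -17 0" --pt "-36 -17 0" --pt "-36 -17 0" --twist '[0.42,0.42,0.42,0.42,0.42]'

```text
t: 2.48
eef_pos: [0.3184, 0.1904, 0.304]
tool_rot: [-0.0, 0.68, 0.733, 0.0]
contact_force: [0.5, -1.2, 0.2]
gripper_width: 0.42
```

```bash
python3 - <<'E'
from h import *
go([0.33,-.0,.3],3.8)
E
```

```text
t 2.48 p [0.3184 0.1904 0.304 ] yaw 4.27 tilt 0.05 z [ 0.     0.001 -1.   ] q [-1.05 -0.07  0.33  2.24  0.03  0.97 -0.66] F [ 0.5 -1.2  0.2] g 0.42
shift cm [-19.07  -0.26   0.38] rows 5.0
twist 0.008 rows 1.0
```

Call:
move_arm --gripper '[0.42,0.42,0.42,0.42,0.42]' --pt "-19 -5 0" --pt "-19 -5 0" --pt "-19 -5 0" --pt "-19 -5 0" --pt "-19 -5 0" --twist '[0,0,0,0,0]'

```text
t: 2.9
eef_pos: [0.282, -0.0037, 0.3037]
tool_rot: [-0.001, 0.68, 0.733, 0.001]
contact_force: [0.5, -0.8, 0.4]
gripper_width: 0.417
```

```bash
python3 - <<'E'
from h import *
go([0.586,-.324,.2],3.8)
E
```

```text
t 2.9 p [ 0.282  -0.0037  0.3037] yaw 4.35 tilt 0.1 z [ 0.     0.002 -1.   ] q [-0.8  -0.33  0.48  2.4   0.17  1.04 -0.36] F [ 0.5 -0.8  0.4] g 0.417
shift cm [-34.27  27.88  10.32] rows 11.0
twist 0.01 rows 1.0
```

Call:
move_arm --gripper '[0.42,0.42,0.42]' --pt "0 -12 0" --pt "0 -12 0" --pt "0 -12 0" --twist '[0,0,0]'

```text
t: 3.15
eef_pos: [0.254, -0.0077, 0.3101]
tool_rot: [0.002, 0.679, 0.734, 0.008]
contact_force: [0.2, -0.9, 0.4]
gripper_width: 0.423
```

```bash
python3 - <<'E'
from h import *
go([0.586,-.324,.2],3.8)
E
```

```text
t 3.15 p [ 0.254  -0.0077  0.3101] yaw 4.46 tilt 0.89 z [ 0.013  0.008 -1.   ] q [-0.38 -0.33  0.13  2.42  0.04  1.04 -0.2 ] F [ 0.2 -0.9  0.4] g 0.423
shift cm [-34.2   30.49  11.17] rows 12.0
twist 0.011 rows 1.0
```

```bash
python3 - <<'E'
from h import *
go([0.586,-.325,.22],4)
E
```

```text
t 3.15 p [ 0.254  -0.0077  0.3101] yaw 4.46 tilt 0.89 z [ 0.013  0.008 -1.   ] q [-0.38 -0.33  0.13  2.42  0.04  1.04 -0.2 ] F [ 0.2 -0.9  0.4] g 0.423
shift cm [-34.28  30.51   9.17] rows 12.0
twist 0.008 rows 1.0
```

Call:
move_arm --gripper '[0.45,0.45,0.45,0.45,0.45]' --pt "-34 31 9" --pt "-34 31 9" --pt "-34 31 9" --pt "-34 31 9" --pt "-34 31 9" --twist '[0.01,0.01,0.01,0.01,0.01]'

```text
t: 3.57
eef_pos: [0.4056, -0.1489, 0.2705]
tool_rot: [0.003, 0.682, 0.731, 0.007]
contact_force: [0.0, 2.4, 0.9]
gripper_width: 0.451
```

```bash
python3 - <<'E'
from h import *
go([0.586,-.325,.22],4)
E
```

```text
t 3.57 p [ 0.4056 -0.1489  0.2705] yaw 3.93 tilt 0.85 z [ 0.013  0.007 -1.   ] q [-0.26  0.1   0.52  2.18 -0.08  0.86  0.37] F [0.  2.4 0.9] g 0.451
shift cm [-18.84  16.72   5.17] rows 7.0
twist -0.001 rows 1.0
```

Call:
move_arm --gripper '[0.45,0.45,0.45,0.45,0.45]' --pt "-18.8 16.7 5" --pt "-18.8 16.7 5" --pt "-18.8 16.7 5" --pt "-18.8 16.7 5" --pt "-18.8 16.7 5" --twist '[0,0,0,0,0]'

```text
t: 3.98
eef_pos: [0.5521, -0.2911, 0.2297]
tool_rot: [0.002, 0.682, 0.731, 0.007]
contact_force: [0.6, 0.4, 0.4]
gripper_width: 0.451
```

```bash
python3 - <<'E'
from h import *
go([0.586,-.325,.2],4)
E
```

```text
t 3.98 p [ 0.5521 -0.2911  0.2297] yaw 3.96 tilt 0.79 z [ 0.012  0.008 -1.   ] q [ 0.02  0.51  0.51  1.78 -0.32  0.92  0.74] F [0.6 0.4 0.4] g 0.451
shift cm [-3.64  3.12  2.98] rows 2.0
twist -0.001 rows 1.0
```

Call:
move_arm --gripper '[0.45,0.45,0.45]' --pt "-3.6 3.1 3" --pt "-3.6 3.1 3" --pt "-3.6 3.1 3" --twist '[0,0,0]'

```text
t: 4.23
eef_pos: [0.585, -0.3252, 0.1978]
tool_rot: [0.001, 0.683, 0.73, 0.005]
contact_force: [0.3, 0.5, 0.1]
gripper_width: 0.451
```

```bash
python3 - <<'E'
from h import *
snap("wrist","w1"); 
for n in ["blue_drawer0_handle","blue"]: print(n,[(np.round(d["centre"],3).tolist(),round(d["p"],2)) for d in spot_point(n,"wrist")][:3])
go([0.586,-.325,.137],4)
E
```

```text
blue_drawer0_handle [([0.583, -0.326, 0.082], 0.8)]
blue [([0.728, -0.315, -0.001], 0.6)]
t 4.38 p [ 0.5839 -0.3229  0.201 ] yaw 3.92 tilt 0.79 z [ 0.011  0.008 -1.   ] q [ 0.08  0.61  0.49  1.69 -0.36  0.92  0.78] F [-0.7  0.2 -0.2] g 0.447
shift cm [-0.27  0.12  6.4 ] rows 2.0
twist -0.001 rows 1.0
```

View pics/w1.png

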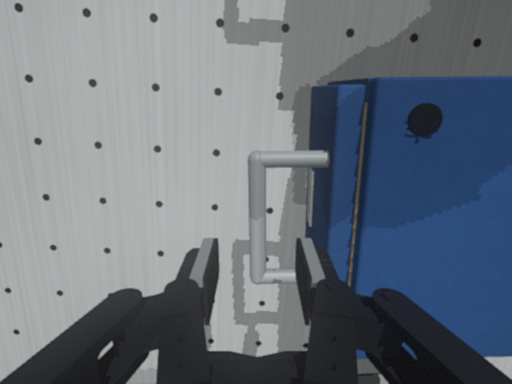

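Call:
move_arm --gripper '[0.45,0.45,0.45,0.2,0.0]' --pt "-0.2 0 3" --pt "-0.2 0 6.3" --pt "-0.2 0 6.3" --pt "-0.2 0 6.3" --pt "-0.2 0 6.3" --twist '[0,0,0,0,0]' --squeeze 40

```text
t: 4.8
eef_pos: [0.5858, -0.3248, 0.14]
tool_rot: [0.003, 0.682, 0.731, 0.007]
contact_force: [0.9, -0.5, 0.3]
gripper_width: 0.18
```

Call:
move_arm --gripper '[0,0,0,0,0]' --pt "0 0 0" --pt "0 0 0" --pt "0 -1 0" --pt "0 -3 0" --pt "0 -5 0" --twist '[0,0,0,0,0]'

```text
t: 5.22
eef_pos: [0.5377, -0.3286, 0.1402]
tool_rot: [0.005, 0.682, 0.731, 0.008]
contact_force: [1.5, 2.6, 12.6]
gripper_width: 0.107
```

```bash
python3 - <<'E'
from h import *
go()
snap("scene","s2")
E
```

```text
t 5.22 p [ 0.5377 -0.3286  0.1402] yaw 4.02 tilt 1.12 z [ 0.019  0.005 -1.   ] q [ 0.13  0.63  0.45  1.82 -0.4   0.76  0.86] F [ 1.5  2.6 12.6] g 0.107
```

View pics/s2.png

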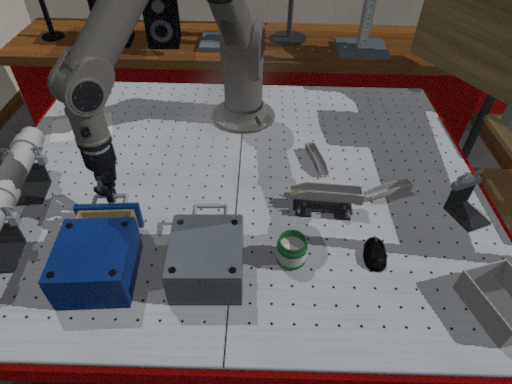

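The drawer is opening with the bar in the fingers (100,190).

Call:
move_arm --gripper '[0,0,0,0,0]' --pt "0 -2 0" --pt "0 -4 0" --pt "0 -6 0" --pt "0 -7.5 0" --pt "0 -7.5 0" --twist '[0,0,0,0,0]'

```text
t: 5.68
eef_pos: [0.4593, -0.3347, 0.14]
tool_rot: [0.004, 0.683, 0.73, 0.008]
contact_force: [-0.2, 4.9, 19.7]
gripper_width: 0.11
```

Call:
move_arm --gripper '[0.4,0.4,0.4,0.4,0.4]' --pt "0 0 0" --pt "0 0 0" --pt "0 0 -3" --pt "0 0 -7" --pt "0 0 -11" --twist '[0,0,0,0,0]'

```text
t: 6.1
eef_pos: [0.4583, -0.334, 0.2468]
tool_rot: [0.001, 0.683, 0.731, 0.006]
contact_force: [0.3, -0.0, 0.9]
gripper_width: 0.397
```

```bash
python3 - <<'E'
from h import *
c=snap("top","t3")
for cam in ["top","wrist"]:
  for n in ["blue_drawer0_handle","blue_floor","scoop","scoop_lip","cradle"]: 
    if cam=="wrist":continue
    print(n,[(np.round(d["centre"],3).tolist(),round(d["p"],2)) for d in spot_point(n,cam)][:3])
go([0.476,.254,.25],-3.5)
E
```

```text
blue_drawer0_handle [([0.462, -0.334, 0.084], 0.84)]
blue_floor [([0.601, -0.325, 0.022], 0.65), ([0.476, 0.253, 0.04], 0.49)]
scoop [([0.478, 0.256, 0.028], 0.91), ([0.274, 0.256, -0.002], 0.88), ([0.414, 0.456, -0.002], 0.88)]
scoop_lip [([0.442, 0.384, 0.001], 0.66), ([0.468, 0.152, 0.032], 0.56)]
cradle [([0.48, 0.253, 0.0], 0.61)]
t 6.4 p [ 0.4588 -0.3337  0.2454] yaw 3.94 tilt 0.76 z [ 0.011  0.008 -1.   ] q [ 0.1   0.4   0.54  1.91 -0.28  0.9   0.85] F [-0.6 -0.  -0.8] g 0.402
shift cm [5.851e+01 5.760e+00 3.000e-02] rows 15.0
twist 0.13 rows 2.0
```

View pics/t3.png

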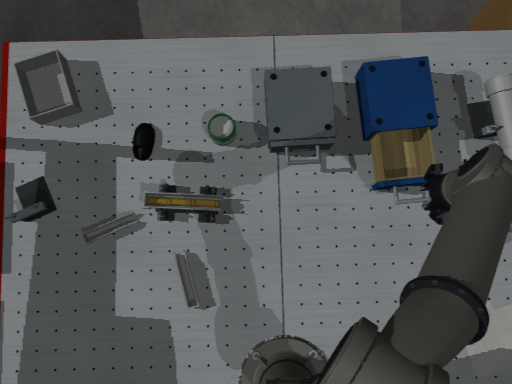

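Call:
move_arm --gripper '[0.8,0.8,0.8,0.8,0.8]' --pt "58.5 5.8 0" --pt "58.5 5.8 0" --pt "58.5 5.8 0" --pt "58.5 5.8 0" --pt "58.5 5.8 0" --twist '[0.13,0.13,0.13,0.13,0.13]'

```text
t: 6.82
eef_pos: [0.4644, -0.1257, 0.2464]
tool_rot: [0.0, 0.729, 0.685, 0.006]
contact_force: [0.8, 0.8, -0.5]
gripper_width: 0.805
```

```bash
python3 - <<'E'
from h import *
go([0.477,.256,.22],-4)
E
```

```text
t 6.82 p [ 0.4644 -0.1257  0.2464] yaw -3.55 tilt 0.65 z [ 0.009  0.007 -1.   ] q [-0.33  0.25  0.55  2.1  -0.18  0.83  0.27] F [ 0.8  0.8 -0.5] g 0.805
shift cm [38.15 -1.12  2.92] rows 10.0
twist 0.008 rows 1.0
```

Call:
move_arm --gripper '[0.8,0.8,0.8,0.8,0.8]' --pt "38.2 -1.1 3" --pt "38.2 -1.1 3" --pt "38.2 -1.1 3" --pt "38.2 -1.1 3" --pt "38.2 -1.1 3" --twist '[0,0,0,0,0]'

```text
t: 7.23
eef_pos: [0.4713, 0.0819, 0.2317]
tool_rot: [0.001, 0.728, 0.685, 0.006]
contact_force: [0.4, 0.3, 0.9]
gripper_width: 0.797
```

```bash
python3 - <<'E'
from h import *
go([0.477,.256,.22],-4)
E
```

```text
t 7.23 p [0.4713 0.0819 0.2317] yaw -3.52 tilt 0.65 z [ 0.009  0.006 -1.   ] q [-0.68  0.25  0.44  2.12 -0.16  0.79 -0.2 ] F [0.4 0.3 0.9] g 0.797
shift cm [17.41 -0.51  1.29] rows 5.0
twist 0.008 rows 1.0
```

Call:
move_arm --gripper '[0.8,0.8,0.8,0.8,0.8]' --pt "17.4 -0.5 1" --pt "17.4 -0.5 1" --pt "17.4 -0.5 1" --pt "17.4 -0.5 1" --pt "17.4 -0.5 1" --twist '[0,0,0,0,0]'

```text
t: 7.65
eef_pos: [0.4764, 0.2622, 0.2225]
tool_rot: [0.0, 0.725, 0.688, 0.007]
contact_force: [0.1, 0.5, 0.4]
gripper_width: 0.801
```

```bash
python3 - <<'E'
from h import *
c=snap("wrist","w4")
for n in ["scoop","scoop_lip","cradle","post_front","post_mid"]: print(n,[(np.round(d["centre"],3).tolist(),round(d["p"],2)) for d in spot_point(n,"wrist")][:3])
go([0.477,.256,.22],-4)
R=np.array(c["R"]);print((-R.T@np.array(c["t"])).round(3),R.round(2).tolist())
E
```

```text
scoop [([0.272, 0.251, -0.001], 0.76)]
scoop_lip [([0.466, 0.155, 0.028], 0.62)]
cradle [([0.479, 0.253, 0.042], 0.3)]
post_front []
post_mid [([0.48, 0.254, 0.042], 0.75)]
t 7.95 p [0.4783 0.252  0.2237] yaw -3.67 tilt 0.69 z [ 0.011  0.006 -1.   ] q [-0.9   0.36  0.37  1.98 -0.18  0.82 -0.49] F [-0.5 -0.2 -0. ] g 0.8
shift cm [ 0.39 -0.16  0.38] rows 1.0
twist 0.006 rows 1.0
[0.48  0.341 0.293] [[1.0, -0.05, 0.01], [-0.05, -0.95, 0.3], [-0.01, -0.3, -0.95]]
```

View pics/w4.png

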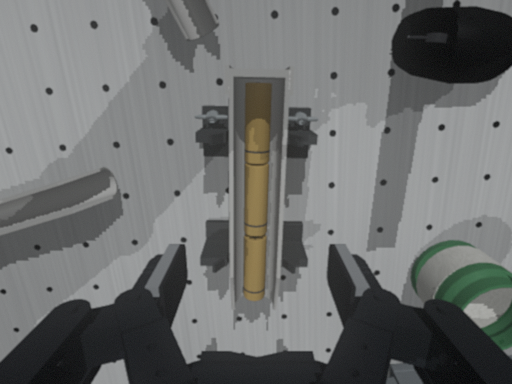

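```bash
python3 - <<'E'
from h import *
c=read_camera("wrist"); go()
for p,z in [((231,72),.075),((290,70),.075),((260,71),.075),((257.5,152),.053),((256.5,236),.053),((254,292),.053),((237,300),.058),((272,300),.058),((203,118),.055),((314,120),.055),((203,240),.055),((305,240),.055)]: print(p,onz(c,*p,z).round(4))
cv2.imwrite("pics/w5.png",cv2.resize(c["pixels"][50:330,180:340,::-1],(342,600),interpolation=cv2.INTER_CUBIC))
E
```

```text
t 8.0 p [0.4784 0.2521 0.224 ] yaw -3.68 tilt 0.72 z [ 0.011  0.006 -1.   ] q [-0.9   0.36  0.37  1.98 -0.18  0.82 -0.49] F [ 0.9 -0.5  0.2] g 0.802
(231, 72) [0.469 0.342 0.075]
(290, 70) [0.5073 0.3408 0.075 ]
(260, 71) [0.4878 0.3414 0.075 ]
(257.5, 152) [0.4829 0.2843 0.053 ]
(256.5, 236) [0.4776 0.2133 0.053 ]
(254, 292) [0.4718 0.1586 0.053 ]
(237, 300) [0.4566 0.155  0.058 ]
(272, 300) [0.4873 0.1528 0.058 ]
(203, 118) [0.4444 0.3126 0.055 ]
(314, 120) [0.5262 0.3059 0.055 ]
(203, 240) [0.4329 0.2137 0.055 ]
(305, 240) [0.5178 0.2078 0.055 ]
```

View pics/w5.png

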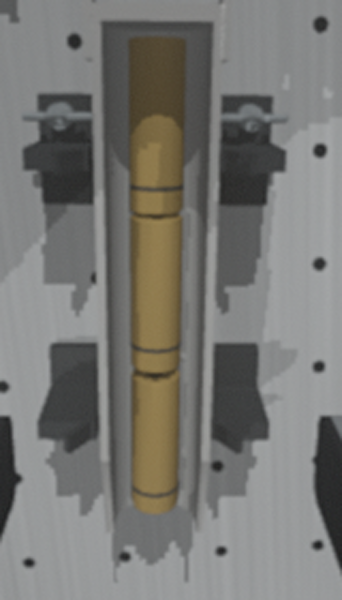

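```bash
python3 - <<'E'
from h import *
go([0.4785,.2528,.117],-5)
E
```

```text
t 8.0 p [0.4784 0.2521 0.224 ] yaw -3.68 tilt 0.72 z [ 0.011  0.006 -1.   ] q [-0.9   0.36  0.37  1.98 -0.18  0.82 -0.49] F [ 0.9 -0.5  0.2] g 0.802
shift cm [-0.   -0.11 10.7 ] rows 3.0
twist 0.023 rows 1.0
```

Call:
move_arm --gripper '[0.8,0.8,0.8,0.8,0.8]' --pt "0 -0.1 3.5" --pt "0 -0.1 7" --pt "0 -0.1 9.5" --pt "0 -0.1 10.7" --pt "0 -0.1 10.7" --twist '[0.023,0.023,0.023,0.023,0.023]'

```text
t: 8.42
eef_pos: [0.4775, 0.2531, 0.1152]
tool_rot: [0.001, 0.737, 0.676, 0.004]
contact_force: [-0.3, -0.5, 0.2]
gripper_width: 0.797
```

```bash
python3 - <<'E'
from h import *
c=snap("wrist","w6");go([0.4785,.2528,.117],-5)
E
```

```text
t 8.47 p [0.4785 0.2538 0.1169] yaw -4.93 tilt 0.67 z [ 0.01   0.006 -1.   ] q [-0.84  0.53  0.31  2.04 -0.27  0.6  -0.44] F [0.3 0.9 1. ] g 0.8
shift cm [-0.09  0.01 -0.01] rows 1.0
twist 0.001 rows 1.0
```

View pics/w6.png

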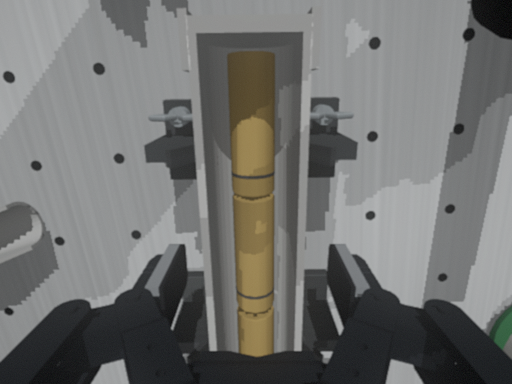

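Call:
move_arm --gripper '[0.5,0.3,0.2,0.2,0.2]' --pt "0 0 0" --pt "0 0 0" --pt "0 0 0" --pt "0 0 0" --pt "0 0 0" --twist '[0,0,0,0,0]' --squeeze 35

```text
t: 8.88
eef_pos: [0.4789, 0.2553, 0.119]
tool_rot: [0.001, 0.736, 0.677, 0.008]
contact_force: [-2.5, -0.8, 6.2]
gripper_width: 0.461
```

Call:
move_arm --gripper '[0.2,0.2,0.2,0.2,0.2]' --pt "0 0 0" --pt "0 0 -0.5" --pt "0 0 -1.5" --pt "0 0 -3" --pt "0 0 -4" --twist '[0,0,0,0,0]'

```text
t: 9.3
eef_pos: [0.4782, 0.2546, 0.1589]
tool_rot: [0.001, 0.736, 0.677, 0.007]
contact_force: [-1.5, 0.5, -5.5]
gripper_width: 0.462
```

```bash
python3 - <<'E'
from h import *
c=snap("wrist","w7");go([0.4785,.2528,.25],-5)
E
```

```text
t 9.35 p [0.4792 0.2551 0.1605] yaw -4.87 tilt 1.0 z [ 0.015  0.009 -1.   ] q [-0.87  0.46  0.34  2.02 -0.24  0.68 -0.47] F [-0.   0.  -4.2] g 0.462
shift cm [-0.14  0.07 -8.95] rows 3.0
twist 0.002 rows 1.0
```

View pics/w7.png

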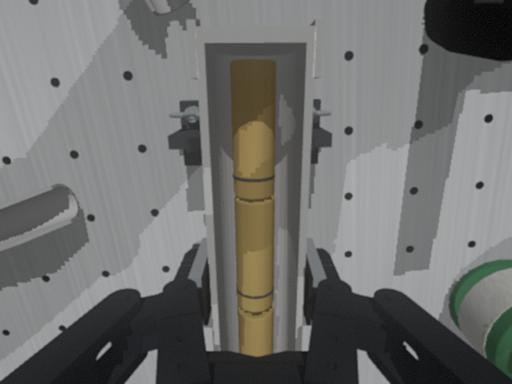

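```bash
cat >> h.py <<'E'
def scoopT(o,th,dx=0.0,dz=0.0):
    """scoop pose if held at origin+dx, 33mm+dz up, lip-down tilt th deg (absolute), lip dir = tool +-x nearest"""
    R=q2R(o["tool_rot"]); p=np.array(o["eef_pos"])+.054*R[:,2]
    y=R[:,1].copy()
    return R,p,y
def pred(c,o,th,lipsign,pts):
    R=q2R(o["tool_rot"]); p=np.array(o["eef_pos"])+.054*R[:,2]
    lx=lipsign*R[:,0]; up=-R[:,2]   # scoop axes if zero tilt in tool
    a=np.radians(th); X=np.cos(a)*lx-np.sin(a)*up; Zu=np.sin(a)*lx+np.cos(a)*up
    Y=np.cross(Zu,X)
    return [proj(c,p+X*q[0]+Y*q[1]+Zu*(q[2]-.033)) for q in pts]
E
python3 - <<'E'
from h import *
c=read_camera("wrist"); o=get_obs()
R=q2R(o["tool_rot"]); print(R.round(3))
for th in (-6,-4,-2,0,2,4,10,15,20): print(th,np.round(pred(c,o,th,-1,[(-.1,0,.045),(-.097,0,.045),(.1,0,.003)]),1).tolist())
E
```

```text
[[ 0.084  0.996  0.015]
 [ 0.996 -0.085  0.01 ]
 [ 0.011  0.014 -1.   ]]
-6 [[256.1, 21.7], [256.1, 31.0], [256.4, 399.6]]
-4 [[256.1, 20.1], [256.1, 29.8], [256.4, 393.3]]
-2 [[256.0, 18.7], [256.1, 28.8], [256.4, 387.1]]
0 [[256.0, 17.8], [256.0, 28.3], [256.4, 381.0]]
2 [[256.0, 17.2], [256.0, 28.1], [256.4, 374.9]]
4 [[256.0, 17.0], [256.0, 28.3], [256.4, 369.0]]
10 [[255.9, 19.7], [255.9, 32.1], [256.4, 351.6]]
15 [[255.8, 26.1], [255.8, 39.5], [256.4, 337.6]]
20 [[255.7, 37.5], [255.8, 51.5], [256.4, 324.1]]
```

```bash
cat >> h.py <<'E'
def plan(xyz,yaw,step=2.5,ramp=False):
    """print 5 rows toward target at step cm per row"""
    o=get_obs(); R=q2R(o["tool_rot"]); p=np.array(o["eef_pos"])
    cy=np.degrees(np.arctan2(R[1,1],R[0,1]))
    d=R.T@(np.array(xyz)-p)*100; n=np.linalg.norm(d); a=-np.radians((yaw-cy+180)%360-180)
    N=max(n/step,abs(a)/.1,1)
    f=[min(1,(k+1)/N) for k in range(5)]
    if ramp: f=[min(1,x/N) for x in (.3,.9,1.7,2.6,3.6)]
    print("t",round(o["t"],2),"p",p.round(4),"yaw",cy.round(1),"z",R[:,2].round(3),"q7",round(o["q"][6],2),"F",np.round(o["contact_force"],1),"N",round(N,1),"d",d.round(2),"a",round(a,3))
    print([np.round(d*x,1).tolist() for x in f],[round(a*x,2) for x in f])
E
python3 - <<'E'
from h import *
plan([.44,.10,.20],20,2.5,True)
# tilt table
u=5.5
for D in (80,83,86):
  L=[]
  for th in (0,5,10,12,14,15,16,18):
    a=np.radians(th)
    A=np.array([55,12.]);B=np.array([100,-7.])
    Rm=np.array([[np.cos(a),np.sin(a)],[-np.sin(a),np.cos(a)]])
    A2,B2=Rm@A,Rm@B; t=(B2-A2)/np.linalg.norm(B2-A2); n=np.array([-t[1],t[0]])
    # bar centre at (D, zb) rel pivot; contact: (bar-A2).n=5.5
    zb=(5.5+A2@n-D*n[0])/n[1]
    s=(np.array([D,zb])-A2)@t
    L.append((th,round(83-zb,1),round(s,0)))
  print(D,L)
E
```

```text
t 9.4 p [0.4792 0.2552 0.1595] yaw -4.9 z [ 0.015  0.01  -1.   ] q7 -0.47 F [ 0.3  0.4 -6.2] N 6.6 d [-15.75  -2.53  -4.26] a -0.434
[[-0.7, -0.1, -0.2], [-2.1, -0.3, -0.6], [-4.1, -0.7, -1.1], [-6.2, -1.0, -1.7], [-8.6, -1.4, -2.3]] [np.float64(-0.02), np.float64(-0.06), np.float64(-0.11), np.float64(-0.17), np.float64(-0.24)]
80 [(0, np.float64(75.6), np.float64(25.0)), (5, np.float64(82.4), np.float64(24.0)), (10, np.float64(89.5), np.float64(25.0)), (12, np.float64(92.5), np.float64(25.0)), (14, np.float64(95.6), np.float64(26.0)), (15, np.float64(97.2), np.float64(26.0)), (16, np.float64(98.8), np.float64(26.0)), (18, np.float64(102.1), np.float64(27.0))]
83 [(0, np.float64(76.9), np.float64(28.0)), (5, np.float64(84.0), np.float64(28.0)), (10, np.float64(91.5), np.float64(28.0)), (12, np.float64(94.6), np.float64(29.0)), (14, np.float64(97.8), np.float64(29.0)), (15, np.float64(99.5), np.float64(30.0)), (16, np.float64(101.2), np.float64(30.0)), (18, np.float64(104.7), np.float64(31.0))]
86 [(0, np.float64(78.1), np.float64(31.0)), (5, np.float64(85.6), np.float64(31.0)), (10, np.float64(93.4), np.float64(32.0)), (12, np.float64(96.7), np.float64(32.0)), (14, np.float64(100.1), np.float64(33.0)), (15, np.float64(101.8), np.float64(33.0)), (16, np.float64(103.6), np.float64(34.0)), (18, np.float64(107.3), np.float64(35.0))]
```

Call:
move_arm --gripper '[0.2,0.2,0.2,0.2,0.2]' --pt "-0.7 -0.1 -0.5" --pt "-2.1 -0.3 -1.5" --pt "-4.1 -0.7 -2.5" --pt "-6.2 -1.0 -3.5" --pt "-8.6 -1.4 -4.2" --twist '[-0.02,-0.06,-0.11,-0.17,-0.24]'

```text
t: 9.82
eef_pos: [0.4559, 0.1689, 0.1988]
tool_rot: [0.002, 0.648, 0.761, 0.006]
contact_force: [1.4, -0.9, -5.8]
gripper_width: 0.459
```

```bash
python3 - <<'E'
from h import *
plan([.39,-.10,.20],60,2.7)
E
```

```text
t 9.82 p [0.4559 0.1689 0.1988] yaw 9.2 z [ 0.012  0.007 -1.   ] q7 -0.17 F [ 1.4 -0.9 -5.8] N 10.3 d [-25.49 -10.8   -0.39] a -0.887
[[-2.5, -1.1, -0.0], [-5.0, -2.1, -0.1], [-7.5, -3.2, -0.1], [-9.9, -4.2, -0.2], [-12.4, -5.3, -0.2]] [np.float64(-0.09), np.float64(-0.17), np.float64(-0.26), np.float64(-0.35), np.float64(-0.43)]
```

Call:
move_arm --gripper '[0.2,0.2,0.2,0.2,0.2]' --pt "-2.5 -1.1 0" --pt "-5.0 -2.1 0" --pt "-7.5 -3.2 0" --pt "-9.9 -4.2 0" --pt "-12.4 -5.3 0" --twist '[-0.09,-0.17,-0.26,-0.35,-0.43]'

```text
t: 10.23
eef_pos: [0.4221, 0.0374, 0.1969]
tool_rot: [0.003, 0.471, 0.882, 0.006]
contact_force: [1.5, 0.7, -7.0]
gripper_width: 0.46
```

```bash
python3 - <<'E'
from h import *
plan([.36,-.22,.20],80,2.7)
E
```

```text
t 10.23 p [0.4221 0.0374 0.1969] yaw 33.9 z [ 0.011  0.007 -1.   ] q7 0.47 F [ 1.5  0.7 -7. ] N 9.8 d [-17.92 -19.49  -0.56] a -0.805
[[-1.8, -2.0, -0.1], [-3.7, -4.0, -0.1], [-5.5, -6.0, -0.2], [-7.3, -7.9, -0.2], [-9.1, -9.9, -0.3]] [np.float64(-0.08), np.float64(-0.16), np.float64(-0.25), np.float64(-0.33), np.float64(-0.41)]
```

Call:
move_arm --gripper '[0.2,0.2,0.2,0.2,0.2]' --pt "-1.8 -2.0 0" --pt "-3.7 -4.0 0" --pt "-5.5 -6.0 0" --pt "-7.3 -7.9 0" --pt "-9.1 -9.9 0" --twist '[-0.08,-0.16,-0.25,-0.33,-0.41]'

```text
t: 10.65
eef_pos: [0.3897, -0.0929, 0.1956]
tool_rot: [0.004, 0.281, 0.96, 0.005]
contact_force: [0.8, -0.1, -6.1]
gripper_width: 0.464
```

```bash
python3 - <<'E'
from h import *
plan([.337,-.343,.17],94,2.7)
E
```

```text
t 10.65 p [ 0.3897 -0.0929  0.1956] yaw 57.3 z [ 0.011  0.007 -1.   ] q7 1.19 F [ 0.8 -0.1 -6.1] N 9.5 d [ -9.06 -23.92   2.32] a -0.64
[[-1.0, -2.5, 0.2], [-1.9, -5.0, 0.5], [-2.9, -7.5, 0.7], [-3.8, -10.1, 1.0], [-4.8, -12.6, 1.2]] [np.float64(-0.07), np.float64(-0.13), np.float64(-0.2), np.float64(-0.27), np.float64(-0.34)]
```

Call:
move_arm --gripper '[0.2,0.2,0.2,0.2,0.2]' --pt "-1.0 -2.5 0.2" --pt "-1.9 -5.0 0.4" --pt "-2.9 -7.5 0.6" --pt "-3.8 -10.1 0.8" --pt "-4.8 -12.6 1.0" --twist '[-0.07,-0.13,-0.2,-0.27,-0.34]'

```text
t: 11.07
eef_pos: [0.3612, -0.2245, 0.1842]
tool_rot: [0.005, 0.115, 0.993, 0.004]
contact_force: [0.6, 0.1, -6.1]
gripper_width: 0.464
```

```bash
python3 - <<'E'
from h import *
plan([.337,-.343,.17],94,2.6)
E
```

```text
t 11.07 p [ 0.3612 -0.2245  0.1842] yaw 76.7 z [ 0.011  0.008 -1.   ] q7 1.9 F [ 0.6  0.1 -6.1] N 4.7 d [ -0.35 -12.1    1.3 ] a -0.301
[[-0.1, -2.6, 0.3], [-0.1, -5.2, 0.6], [-0.2, -7.8, 0.8], [-0.3, -10.3, 1.1], [-0.3, -12.1, 1.3]] [np.float64(-0.06), np.float64(-0.13), np.float64(-0.19), np.float64(-0.26), np.float64(-0.3)]
```

Call:
move_arm --gripper '[0.2,0.2,0.2,0.2,0.2]' --pt "-0.1 -2.6 0.3" --pt "-0.1 -5.2 0.6" --pt "-0.2 -7.8 0.8" --pt "-0.3 -10.3 1.1" --pt "-0.3 -11.9 1.3" --twist '[-0.06,-0.13,-0.19,-0.26,-0.3]'

```text
t: 11.48
eef_pos: [0.3365, -0.3422, 0.1701]
tool_rot: [0.006, -0.033, 0.999, 0.003]
contact_force: [-0.6, -0.7, -6.7]
gripper_width: 0.463
```

```bash
python3 - <<'E'
from h import *
plan([.337,-.343,.120],94,2.6)
snap("scene","s8"); snap("top","t8"); snap("wrist","w8")
for cam in ["top","wrist","scene"]:
  for n in ["blue_drawer0_handle","scoop_lip","scoop","post_front"]: 
    print(cam,n,[(np.round(d["centre"],3).tolist(),round(d["p"],2)) for d in spot_point(n,cam)][:2])
E
```

```text
t 11.48 p [ 0.3365 -0.3422  0.1701] yaw 93.8 z [ 0.011  0.006 -1.   ] q7 2.47 F [-0.6 -0.7 -6.7] N 1.9 d [ 0.01 -0.11  5.01] a -0.003
[[0.0, -0.1, 2.6], [0.0, -0.1, 5.0], [0.0, -0.1, 5.0], [0.0, -0.1, 5.0], [0.0, -0.1, 5.0]] [np.float64(-0.0), np.float64(-0.0), np.float64(-0.0), np.float64(-0.0), np.float64(-0.0)]
top blue_drawer0_handle [([0.464, -0.336, 0.085], 0.6)]
top scoop_lip [([0.445, 0.386, 0.004], 0.7), ([0.439, -0.338, 0.088], 0.61)]
top scoop [([0.417, 0.455, -0.003], 0.81), ([0.272, 0.255, -0.003], 0.72)]
top post_front [([0.402, -0.345, 0.094], 0.76)]
wrist blue_drawer0_handle []
wrist scoop_lip []
wrist scoop []
wrist post_front [([0.401, -0.341, 0.098], 0.8)]
scene blue_drawer0_handle [([0.459, -0.336, 0.081], 0.81)]
scene scoop_lip [([0.342, 0.266, -0.0], 0.86), ([0.439, -0.332, 0.087], 0.78)]
scene scoop [([0.339, -0.34, 0.076], 0.89), ([0.272, 0.251, -0.003], 0.87)]
scene post_front [([0.403, -0.339, 0.092], 0.46)]
```

View pics/s8.png

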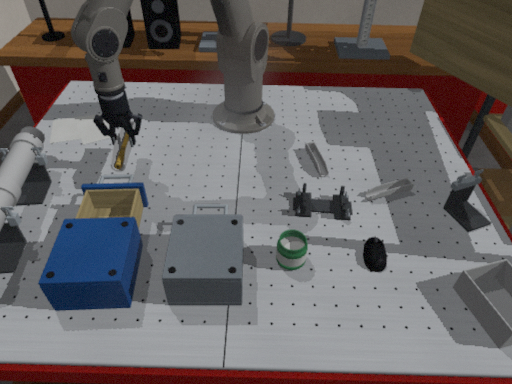

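View pics/w8.png

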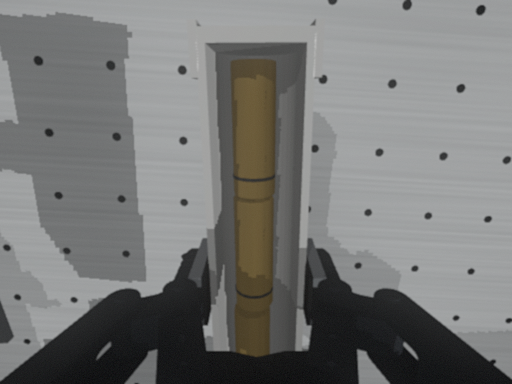

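Call:
move_arm --gripper '[0.2,0.2,0.2,0.2,0.2]' --pt "0 0.2 1.0" --pt "0 0.2 3.0" --pt "0 0.2 4.7" --pt "0 0.2 5.0" --pt "-0.5 0.2 5.0" --twist '[0,0,0,0,0]'

```text
t: 12.65
eef_pos: [0.3419, -0.3361, 0.119]
tool_rot: [0.004, -0.032, 0.999, 0.005]
contact_force: [0.0, 0.2, -5.4]
gripper_width: 0.467
```

Call:
move_arm --gripper '[0.2,0.2,0.2,0.2,0.2]' --pt "-0.7 0 0" --pt "-1.7 0 0" --pt "-2.7 0 0" --pt "-3.3 0 0" --pt "-3.6 0 0" --twist '[0,0,0,0,0]'

```text
t: 13.07
eef_pos: [0.382, -0.3343, 0.1216]
tool_rot: [0.007, -0.033, 0.999, 0.003]
contact_force: [0.1, -0.1, -6.2]
gripper_width: 0.46
```

```bash
python3 - <<'E'
from h import *
plan([.378,-.340,.120],94,2.6)
c=snap("scene","s9"); 
im=c["pixels"][120:220,70:170,::-1]; cv2.imwrite("pics/s9z.png",cv2.resize(im,(600,600),interpolation=cv2.INTER_CUBIC))
c=snap("top","t9"); im=c["pixels"][130:250,350:470,::-1]; cv2.imwrite("pics/t9z.png",cv2.resize(im,(600,600),interpolation=cv2.INTER_CUBIC))
E
```

```text
t 13.07 p [ 0.382  -0.3343  0.1216] yaw 93.8 z [ 0.014  0.006 -1.   ] q7 2.44 F [ 0.1 -0.1 -6.2] N 1 d [ 0.44 -0.54  0.15] a -0.003
[[0.4, -0.5, 0.1], [0.4, -0.5, 0.1], [0.4, -0.5, 0.1], [0.4, -0.5, 0.1], [0.4, -0.5, 0.1]] [np.float64(-0.0), np.float64(-0.0), np.float64(-0.0), np.float64(-0.0), np.float64(-0.0)]
```

View pics/s9z.png

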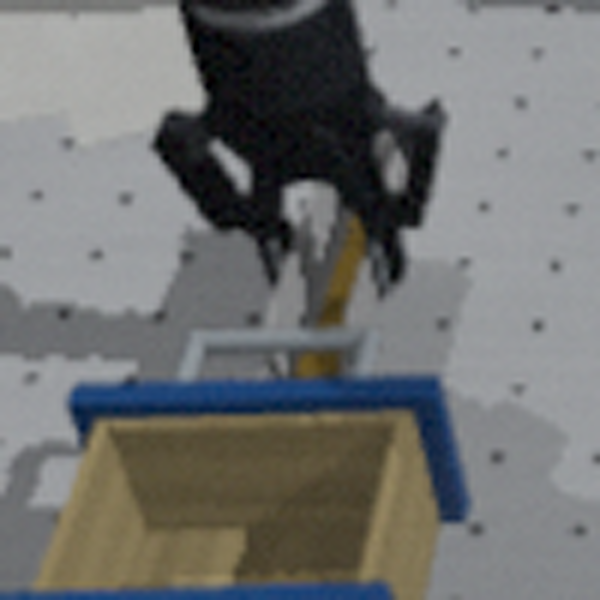

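View pics/t9z.png

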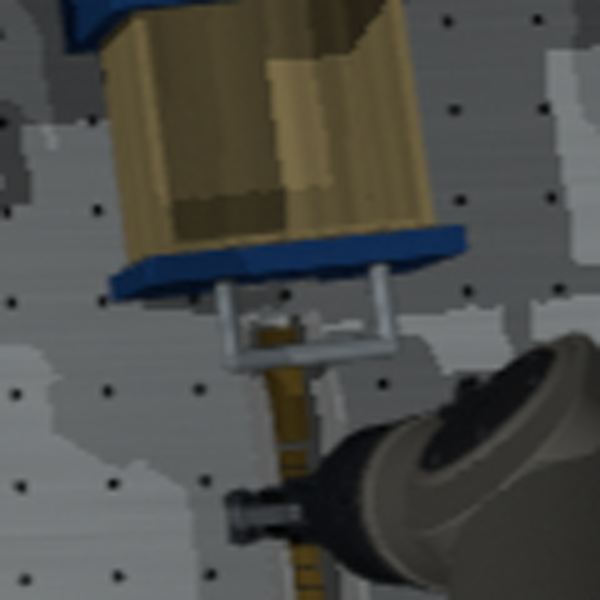

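Call:
move_arm --gripper '[0.2,0.2,0.2,0.2,0.2]' --pt "0 0 -0.4" --pt "0 0 -0.8" --pt "0 0 -1.2" --pt "0 0 -1.5" --pt "0 0 -1.8" --twist '[0,0,0,0,0]'

```text
t: 13.58
eef_pos: [0.3792, -0.3348, 0.1395]
tool_rot: [0.006, -0.032, 0.999, 0.003]
contact_force: [1.4, 0.2, -8.9]
gripper_width: 0.463
```

```bash
python3 - <<'E'
from h import *
o=get_obs(); print(o["torque"]); go()
c=snap("wrist","w10")
for th in (-4,0,5,10,15,20): print(th,np.round(pred(c,o,th,-1,[(-.1,.02,.045),(-.1,-.02,.045),(-.097,0,.045)]),1).tolist())
E
```

```text
[-0.03730607  0.04404323  0.0354078 ]
t 13.58 p [ 0.3792 -0.3348  0.1395] yaw 93.68 tilt 0.8 z [ 0.012  0.007 -1.   ] q [ 0.41  0.44  0.24  2.1  -0.2   0.61  2.43] F [ 1.4  0.2 -8.9] g 0.463
-4 [[318.1, 21.2], [198.8, 21.2], [258.4, 30.9]]
0 [[322.1, 18.9], [195.0, 18.9], [258.5, 29.5]]
5 [[327.6, 18.3], [189.7, 18.3], [258.6, 29.9]]
10 [[333.7, 20.9], [183.7, 20.9], [258.7, 33.5]]
15 [[340.6, 27.6], [177.1, 27.5], [258.8, 41.0]]
20 [[348.2, 39.2], [169.8, 39.2], [258.9, 53.3]]
```

View pics/w10.png

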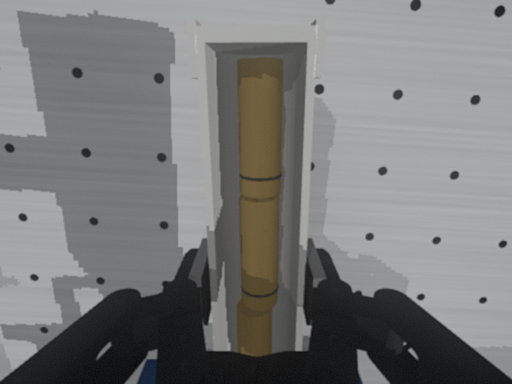

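```bash
python3 - <<'E'
from h import *
go()
c=snap("scene","s11"); 
im=c["pixels"][130:200,80:150,::-1]; a=cv2.resize(im,(560,560),interpolation=cv2.INTER_CUBIC)
cv2.imwrite("pics/s11z.png",a)
for n in ["scoop_lip","scoop","post_front"]: 
    print(n,[(np.round(d["centre"],3).tolist(),round(d["p"],2)) for d in spot_point(n,"scene")][:3])
E
```

```text
t 13.63 p [ 0.3792 -0.3348  0.1397] yaw 93.7 tilt 0.8 z [ 0.012  0.007 -1.   ] q [ 0.41  0.44  0.24  2.1  -0.2   0.61  2.43] F [-0.5 -0.  -9.3] g 0.466
scoop_lip [([0.34, 0.268, 0.001], 0.83), ([0.436, 0.386, -0.001], 0.77), ([0.483, -0.324, 0.056], 0.72)]
scoop [([0.274, 0.248, -0.002], 0.97), ([0.379, -0.334, 0.049], 0.86), ([0.474, 0.249, -0.001], 0.68)]
post_front [([0.444, -0.331, 0.062], 0.48)]
```

View pics/s11z.png

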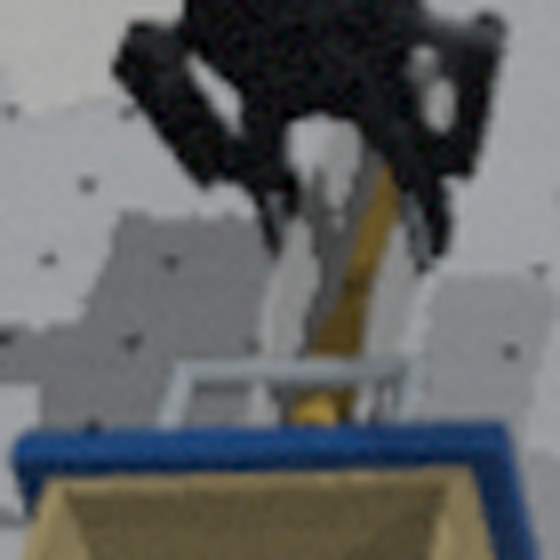

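Call:
move_arm --gripper '[0.2,0.2,0.2,0.2]' --pt "0 0 -0.3" --pt "0 0 -0.6" --pt "0 0 -0.8" --pt "0 0 -0.8" --twist '[0,0,0,0]'

```text
t: 14.17
eef_pos: [0.3792, -0.3344, 0.1471]
tool_rot: [0.006, -0.033, 0.999, 0.004]
contact_force: [0.2, 1.5, -9.7]
gripper_width: 0.461
```

```bash
python3 - <<'E'
from h import *
o=get_obs(); print(o["torque"]); go()
c=snap("wrist","w12")
for n in ["scoop_lip","scoop","post_front"]: 
    c2=snap("scene","s12") if n=="scoop_lip" else 0
    print(n,[(np.round(d["centre"],3).tolist(),round(d["p"],2)) for d in spot_point(n,"scene") if d["centre"][1]<-.2][:3])
E
```

```text
[0.0803014  0.15856096 0.04200518]
t 14.17 p [ 0.3792 -0.3344  0.1471] yaw 93.73 tilt 0.78 z [ 0.011  0.008 -1.   ] q [ 0.4   0.43  0.25  2.1  -0.2   0.63  2.43] F [ 0.2  1.5 -9.7] g 0.461
scoop_lip [([0.48, -0.326, 0.054], 0.81)]
scoop [([0.38, -0.333, 0.052], 0.79)]
post_front [([0.442, -0.332, 0.064], 0.4)]
```

View pics/w12.png

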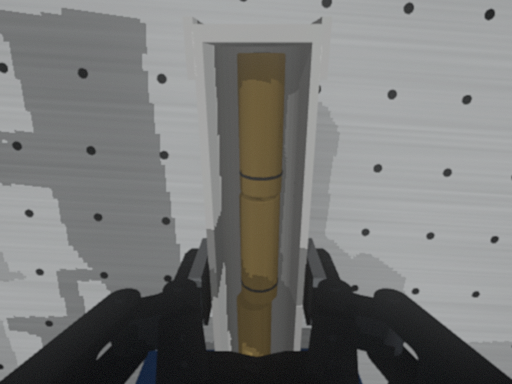

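Call:
move_arm --gripper '[0.2,0.2,0.2,0.2]' --pt "0 0 -0.3" --pt "0 0 -0.6" --pt "0 0 -0.8" --pt "0 0 -0.8" --twist '[0,0,0,0]'

```text
t: 14.75
eef_pos: [0.3792, -0.3347, 0.1553]
tool_rot: [0.006, -0.032, 0.999, 0.003]
contact_force: [0.5, 1.0, -9.8]
gripper_width: 0.46
```

```bash
python3 - <<'E'
from h import *
o=get_obs(); print(o["torque"]); go()
c=snap("wrist","w13"); snap("scene","s13")
for n in ["scoop_lip","scoop","post_front"]: 
    print(n,[(np.round(d["centre"],3).tolist(),round(d["p"],2)) for d in spot_point(n,"scene") if d["centre"][1]<-.2][:3])
for th in (0,5,10,15,20): print(th,np.round(pred(c,o,th,-1,[(-.1,.02,.040),(-.1,-.02,.04),(-.097,0,.04)]),1).tolist())
E
```

```text
[0.09425484 0.2579165  0.10171238]
t 14.75 p [ 0.3792 -0.3347  0.1553] yaw 93.72 tilt 0.8 z [ 0.012  0.007 -1.   ] q [ 0.4   0.41  0.25  2.1  -0.19  0.65  2.42] F [ 0.5  1.  -9.8] g 0.46
scoop_lip [([0.473, -0.326, 0.052], 0.92)]
scoop [([0.373, -0.332, 0.061], 0.75)]
post_front [([0.439, -0.331, 0.065], 0.67)]
0 [[319.2, 22.0], [197.9, 21.9], [258.5, 32.0]]
5 [[324.3, 20.1], [193.0, 20.0], [258.6, 31.0]]
10 [[330.0, 20.9], [187.4, 20.9], [258.7, 32.8]]
15 [[336.4, 25.3], [181.3, 25.2], [258.8, 38.0]]
20 [[343.5, 34.0], [174.5, 34.0], [258.9, 47.5]]
```

View pics/w13.png

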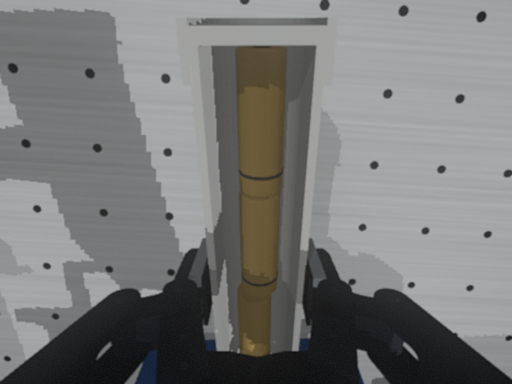

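```bash
python3 - <<'E'
import cv2,numpy as np
a=[cv2.imread(f"pics/{n}.png")[5:75,165:350] for n in ("w10","w12","w13")]
cv2.imwrite("pics/rims.png",cv2.resize(np.vstack(a),(740*1,840*1)[:2] if 0 else (555,630),interpolation=cv2.INTER_CUBIC))
E
```

```text
(no output)
```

View pics/rims.png

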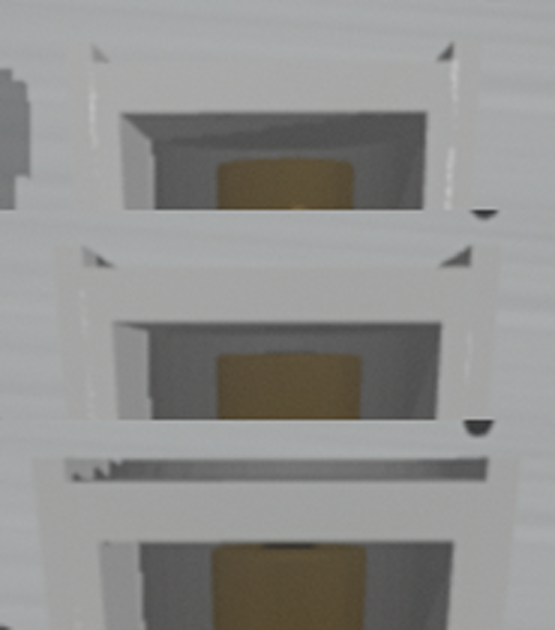

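```bash
python3 - <<'E'
from h import *
c=read_camera("wrist"); o=get_obs()
for xr in (-.097,-.092):
 for z in (.045,.040,.036):
  print(xr,z,[(th,round(float(np.diff([q[0] for q in pred(c,o,th,-1,[(xr,-.017,z),(xr,.017,z)])])[0]),1),round(pred(c,o,th,-1,[(xr,0,z)])[0][1],1)) for th in (-4,-2,0,4,8,10,12,14,16)])
E
```

```text
-0.097 0.045 [(-4, 100.7, np.float64(30.9)), (-2, 103.8, np.float64(30.0)), (0, 107.0, np.float64(29.5)), (4, 113.9, np.float64(29.6)), (8, 121.4, np.float64(31.6)), (10, 125.4, np.float64(33.5)), (12, 129.6, np.float64(35.9)), (14, 133.9, np.float64(39.1)), (16, 138.4, np.float64(43.0))]
-0.097 0.04 [(-4, 96.4, np.float64(34.4)), (-2, 99.2, np.float64(33.1)), (0, 102.2, np.float64(32.0)), (4, 108.6, np.float64(31.1)), (8, 115.6, np.float64(31.8)), (10, 119.3, np.float64(32.9)), (12, 123.1, np.float64(34.5)), (14, 127.2, np.float64(36.7)), (16, 131.4, np.float64(39.6))]
-0.097 0.036 [(-4, 93.1, np.float64(36.9)), (-2, 95.8, np.float64(35.3)), (0, 98.6, np.float64(33.9)), (4, 104.7, np.float64(32.2)), (8, 111.3, np.float64(31.9)), (10, 114.8, np.float64(32.4)), (12, 118.5, np.float64(33.4)), (14, 122.3, np.float64(35.0)), (16, 126.3, np.float64(37.1))]
-0.092 0.045 [(-4, 99.6, np.float64(46.9)), (-2, 102.4, np.float64(46.6)), (0, 105.4, np.float64(46.6)), (4, 111.7, np.float64(47.9)), (8, 118.5, np.float64(51.1)), (10, 122.0, np.float64(53.5)), (12, 125.8, np.float64(56.5)), (14, 129.6, np.float64(60.1)), (16, 133.6, np.float64(64.4))]
-0.092 0.04 [(-4, 95.3, np.float64(49.7)), (-2, 98.0, np.float64(48.9)), (0, 100.7, np.float64(48.4)), (4, 106.6, np.float64(48.6)), (8, 112.9, np.float64(50.3)), (10, 116.2, np.float64(51.9)), (12, 119.7, np.float64(54.1)), (14, 123.3, np.float64(56.8)), (16, 127.0, np.float64(60.1))]
-0.092 0.036 [(-4, 92.2, np.float64(51.7)), (-2, 94.7, np.float64(50.6)), (0, 97.3, np.float64(49.7)), (4, 102.8, np.float64(49.0)), (8, 108.8, np.float64(49.8)), (10, 112.0, np.float64(50.8)), (12, 115.3, np.float64(52.3)), (14, 118.7, np.float64(54.3)), (16, 122.2, np.float64(56.9))]
```

Call:
move_arm --gripper '[0.2,0.2,0.2,0.2]' --pt "0 0 -0.2" --pt "0 0 -0.4" --pt "0 0 -0.6" --pt "0 0 -0.6" --twist '[0,0,0,0]'

```text
t: 15.38
eef_pos: [0.3791, -0.3349, 0.1612]
tool_rot: [0.006, -0.032, 0.999, 0.003]
contact_force: [-0.5, -0.3, -10.9]
gripper_width: 0.463
```

```bash
python3 - <<'E'
from h import *
go()
c=snap("wrist","w14")
cv2.imwrite("pics/w14z.png",cv2.resize(c["pixels"][0:90,165:350,::-1],(740,360),interpolation=cv2.INTER_CUBIC))
E
```

```text
t 15.38 p [ 0.3791 -0.3349  0.1612] yaw 93.71 tilt 0.79 z [ 0.012  0.007 -1.   ] q [ 0.4   0.4   0.26  2.09 -0.19  0.66  2.42] F [ -0.5  -0.3 -10.9] g 0.463
```

View pics/w14z.png

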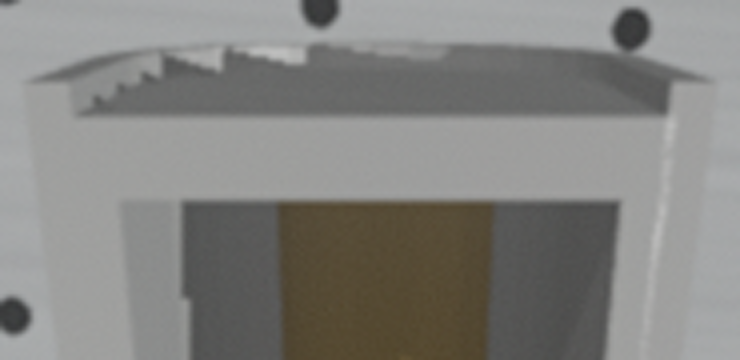

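View pics/w14.png

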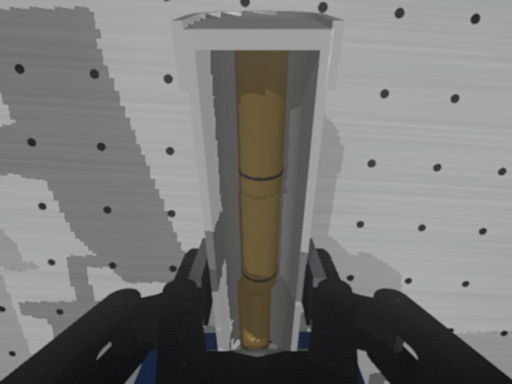

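Call:
move_arm --gripper '[0.2,0.2,0.2,0.2,0.2]' --pt "0 0 0.5" --pt "0.2 0 1.0" --pt "0.6 0 1.2" --pt "1.2 0 1.2" --pt "2.0 0 1.2" --twist '[0,0,0,0,0]'

```text
t: 15.85
eef_pos: [0.3589, -0.3361, 0.1485]
tool_rot: [0.006, -0.032, 0.999, 0.003]
contact_force: [-1.4, 0.6, -5.8]
gripper_width: 0.458
```

Call:
move_arm --gripper '[0.2,0.2,0.2,0.2,0.2]' --pt "0.9 0 0" --pt "1.8 0 0" --pt "2.6 0 -0.2" --pt "3.2 0 -0.8" --pt "3.4 0 -2.0" --twist '[0,0,0,0,0]'

```text
t: 16.27
eef_pos: [0.3228, -0.3379, 0.1679]
tool_rot: [0.005, -0.032, 0.999, 0.004]
contact_force: [-0.0, 0.7, -7.8]
gripper_width: 0.464
```

```bash
python3 - <<'E'
from h import *
go()
c=snap("wrist","w15"); snap("scene","s15")
for n in ["scoop_lip","scoop","post_front"]: 
    print(n,[(np.round(d["centre"],3).tolist(),round(d["p"],2)) for d in spot_point(n,"scene") if d["centre"][1]<-.2][:3])
E
```

```text
t 16.27 p [ 0.3228 -0.3379  0.1679] yaw 93.62 tilt 0.73 z [ 0.009  0.009 -1.   ] q [ 0.45  0.34  0.27  2.17 -0.17  0.64  2.48] F [-0.   0.7 -7.8] g 0.464
scoop_lip [([0.417, -0.329, 0.062], 0.64)]
scoop [([0.319, -0.334, 0.076], 0.58)]
post_front [([0.381, -0.34, 0.076], 0.46)]
```

View pics/w15.png

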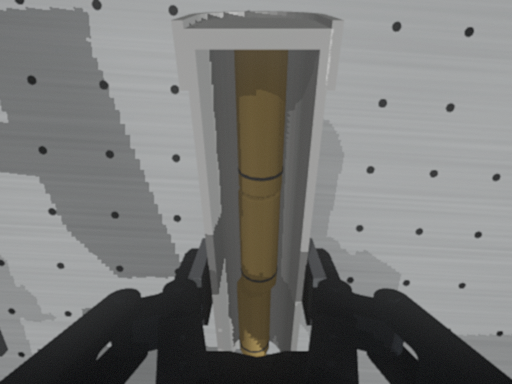

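View pics/s15.png

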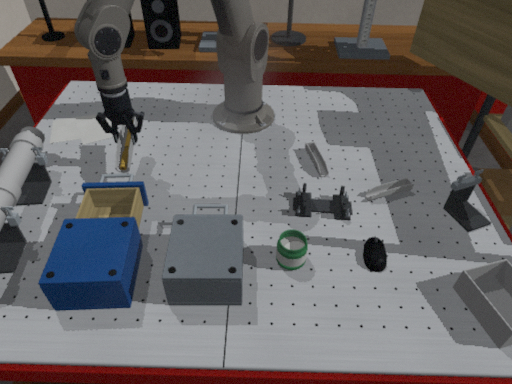

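```bash
python3 - <<'E'
from h import *
go([.492,-.332,.212],94)
E
```

```text
t 16.52 p [ 0.3254 -0.3383  0.1684] yaw 93.74 tilt 0.82 z [ 0.012  0.007 -1.   ] q [ 0.45  0.34  0.27  2.17 -0.17  0.64  2.48] F [ 0.6  0.5 -5.9] g 0.461
shift cm [-16.72  -0.43  -4.15] rows 5.0
twist -0.005 rows 1.0
```

Call:
move_arm --gripper '[0.2,0.2,0.2,0.2,0.2]' --pt "0 0 -0.7" --pt "0 0 -1.7" --pt "0 0 -3.0" --pt "0 0 -4.2" --pt "-0.8 0 -4.5" --twist '[0,0,0,0,0]'

```text
t: 16.93
eef_pos: [0.332, -0.339, 0.2153]
tool_rot: [0.007, -0.031, 0.999, 0.003]
contact_force: [0.1, -0.4, -7.2]
gripper_width: 0.463
```

Call:
move_arm --gripper '[0.2,0.2,0.2,0.2,0.2]' --pt "-1.5 0 0" --pt "-3.0 0 0" --pt "-4.5 0 0" --pt "-6.0 0 0" --pt "-7.5 0 0" --twist '[0,0,0,0,0]'

```text
t: 17.35
eef_pos: [0.4095, -0.3326, 0.2136]
tool_rot: [0.006, -0.033, 0.999, 0.004]
contact_force: [0.0, 0.1, -6.3]
gripper_width: 0.462
```

```bash
python3 - <<'E'
from h import *
go([.492,-.332,.212],94)
E
```

```text
t 17.35 p [ 0.4095 -0.3326  0.2136] yaw 93.79 tilt 0.77 z [ 0.011  0.008 -1.   ] q [ 0.35  0.35  0.27  2.01 -0.15  0.79  2.34] F [ 0.   0.1 -6.3] g 0.462
shift cm [-8.23 -0.49  0.25] rows 2.0
twist -0.004 rows 1.0
```

Call:
move_arm --gripper '[0.2,0.2,0.2,0.2,0.2]' --pt "-1.4 -0.1 0" --pt "-2.7 -0.2 0" --pt "-3.9 -0.3 0" --pt "-5.0 -0.4 0.1" --pt "-6.0 -0.5 0.2" --twist '[0,0,0,0,0]'

```text
t: 17.77
eef_pos: [0.4689, -0.3343, 0.2126]
tool_rot: [0.006, -0.032, 0.999, 0.003]
contact_force: [-0.6, 0.3, -5.7]
gripper_width: 0.463
```

Call:
move_arm --gripper '[0.2,0.2,0.2,0.2,0.2]' --pt "-0.8 0 0" --pt "-1.4 0 0" --pt "-1.8 0 0" --pt "-2.1 0 0" --pt "-2.2 0 0" --twist '[0,0,0,0,0]'

```text
t: 18.18
eef_pos: [0.4898, -0.3329, 0.2132]
tool_rot: [0.006, -0.032, 0.999, 0.003]
contact_force: [0.3, -0.4, -6.6]
gripper_width: 0.463
```

```bash
python3 - <<'E'
from h import *
go([.492,-.332,.212],94)
c=snap("wrist","w16"); c=snap("scene","s16"); cv2.imwrite("pics/s16z.png",cv2.resize(c["pixels"][130:240,60:170,::-1],(600,600),interpolation=cv2.INTER_CUBIC))
for n in ["scoop_lip","scoop","post_front","blue_floor"]: 
    print(n,[(np.round(d["centre"],3).tolist(),round(d["p"],2)) for d in spot_point(n,"scene") if d["centre"][1]<-.2][:3])
c=snap("top","t16"); cv2.imwrite("pics/t16z.png",cv2.resize(c["pixels"][110:230,350:470,::-1],(600,600),interpolation=cv2.INTER_CUBIC))
for n in ["scoop_lip","scoop","post_front","blue_floor"]: 
    print(n,[(np.round(d["centre"],3).tolist(),round(d["p"],2)) for d in spot_point(n,"top") if d["centre"][1]<-.2][:3])
E
```

```text
t 18.18 p [ 0.4898 -0.3329  0.2132] yaw 93.71 tilt 0.79 z [ 0.012  0.007 -1.   ] q [ 0.3   0.45  0.25  1.86 -0.16  0.85  2.27] F [ 0.3 -0.4 -6.6] g 0.463
shift cm [-0.22  0.08  0.13] rows 1.0
twist -0.005 rows 1.0
scoop_lip [([0.581, -0.324, 0.103], 0.79)]
scoop [([0.479, -0.328, 0.116], 0.66)]
post_front [([0.55, -0.332, 0.12], 0.65)]
blue_floor [([0.596, -0.324, 0.02], 0.82)]
scoop_lip [([0.579, -0.333, 0.104], 0.58)]
scoop [([0.484, -0.33, 0.123], 0.72)]
post_front [([0.546, -0.33, 0.118], 0.76), ([0.484, -0.329, 0.124], 0.5)]
blue_floor [([0.596, -0.329, 0.023], 0.88)]
```

View pics/s16z.png

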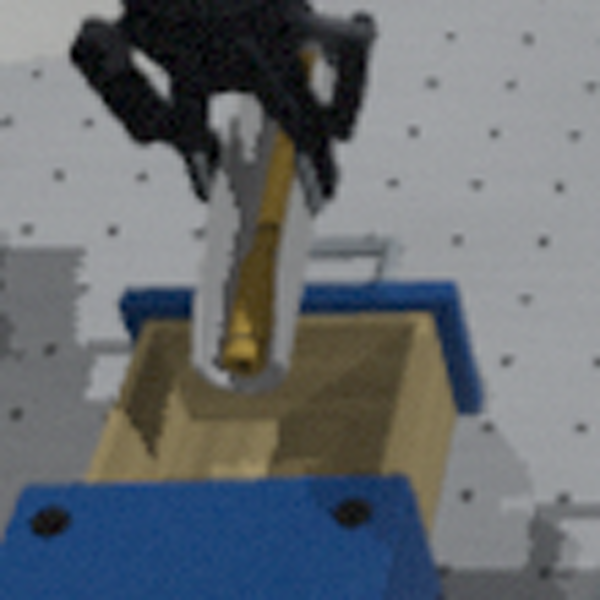

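View pics/t16z.png

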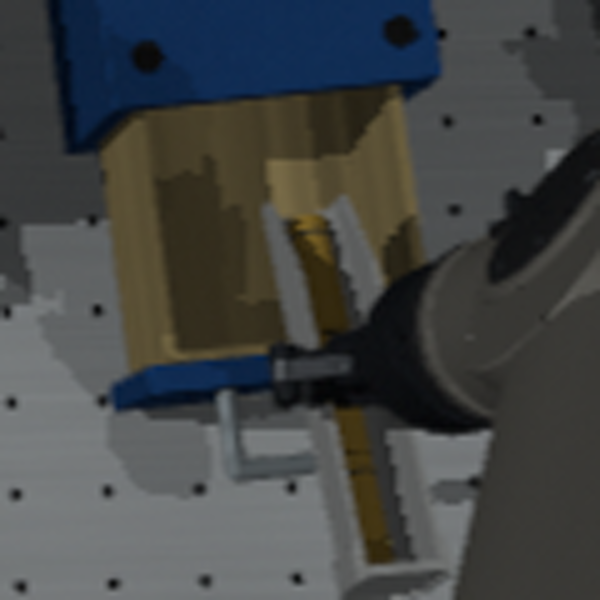

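View pics/w16.png

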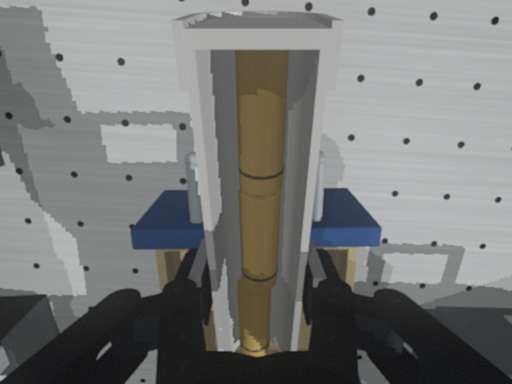

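Call:
move_arm --gripper '[0.2,0.2,0.2,0.2]' --pt "0.8 0 0" --pt "0.8 0 0" --pt "0 0 0" --pt "0 0 0" --twist '[0,0,0,0]'

```text
t: 19.07
eef_pos: [0.4913, -0.3327, 0.2135]
tool_rot: [0.007, -0.033, 0.999, 0.003]
contact_force: [0.4, 0.6, -5.6]
gripper_width: 0.456
```

```bash
python3 - <<'E'
from h import *
go()
c=snap("wrist","w17"); c=snap("scene","s17")
print([(np.round(d["centre"],3).tolist(),round(d["p"],2)) for n in ("post_front","scoop_lip") for d in spot_point(n,"scene") if d["centre"][1]<-.2][:4])
a=cv2.imread("pics/w16.png")[140:384,150:360];b=cv2.imread("pics/w17.png")[140:384,150:360]
cv2.imwrite("pics/cmp.png",cv2.resize(np.hstack([a,b]),(800,465)))
E
```

```text
t 19.07 p [ 0.4913 -0.3327  0.2135] yaw 93.75 tilt 0.88 z [ 0.014  0.007 -1.   ] q [ 0.3   0.45  0.25  1.86 -0.16  0.85  2.27] F [ 0.4  0.6 -5.6] g 0.456
[([0.725, -0.316, 0.002], 0.58), ([0.553, -0.33, 0.119], 0.47), ([0.583, -0.323, 0.101], 0.97)]
```

View pics/cmp.png

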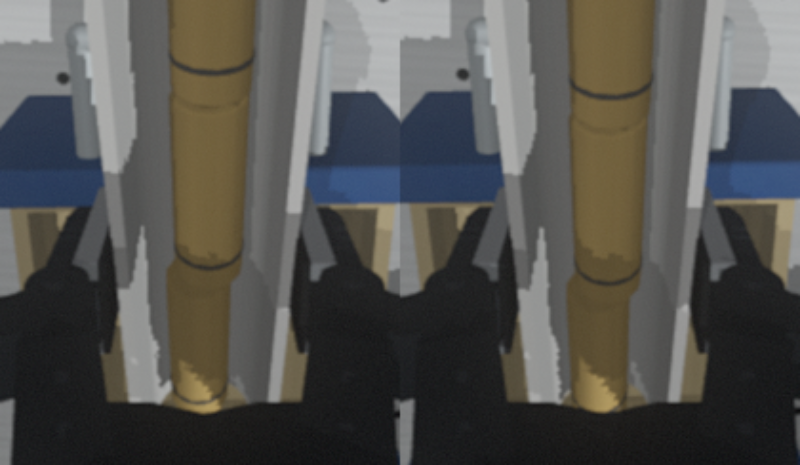

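Everything slid about 7 mm together and stopped; I repeat in the same small measure.

Call:
move_arm --gripper '[0.2,0.2,0.2,0.2]' --pt "0.8 0 0" --pt "0.8 0 0" --pt "0 0 0" --pt "0 0 0" --twist '[0,0,0,0]'

```text
t: 19.6
eef_pos: [0.4912, -0.3327, 0.2135]
tool_rot: [0.007, -0.033, 0.999, 0.003]
contact_force: [1.4, 0.1, -5.7]
gripper_width: 0.465
```

Call:
move_arm --gripper '[0.2,0.2,0.2,0.2]' --pt "0.8 0 0" --pt "0.8 0 0" --pt "0 0 0" --pt "0 0 0" --twist '[0,0,0,0]'

```text
t: 19.93
eef_pos: [0.4912, -0.3327, 0.2135]
tool_rot: [0.007, -0.033, 0.999, 0.003]
contact_force: [0.8, 0.5, -6.1]
gripper_width: 0.465
```

```bash
cat >> h.py <<'E'
def look(k):
    go()
    snap("wrist",f"w{k}"); s=snap("scene",f"s{k}")
    print([(n,np.round(d["centre"],3).tolist(),round(d["p"],2)) for n in ("post_front","scoop_lip") for d in spot_point(n,"scene") if -.4<d["centre"][1]<-.25 and d["centre"][0]<.65][:4])
    a=cv2.imread(f"pics/w{k}.png")[0:384,150:360]; b=s["pixels"][130:240,60:170,::-1]
    cv2.imwrite(f"pics/L{k}.png",np.hstack([cv2.resize(a,(315,576)),cv2.resize(b,(485,576),interpolation=cv2.INTER_CUBIC)]))
E
python3 -c "
from h import *
look(18)"
```

```text
t 19.93 p [ 0.4912 -0.3327  0.2135] yaw 93.75 tilt 0.87 z [ 0.013  0.007 -1.   ] q [ 0.3   0.45  0.25  1.86 -0.16  0.85  2.27] F [ 0.8  0.5 -6.1] g 0.465
[('post_front', [0.57, -0.33, 0.114], 0.6), ('scoop_lip', [0.582, -0.324, 0.105], 0.63)]
```

View pics/L18.png

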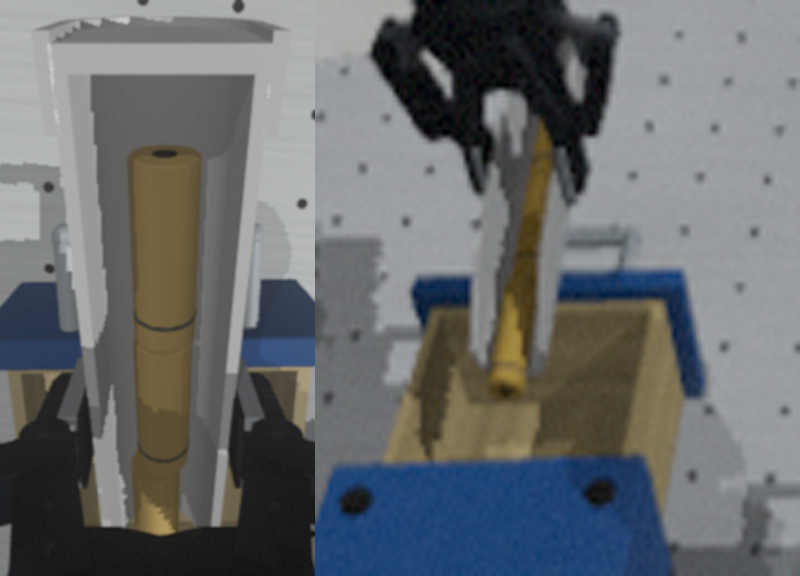

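The file has moved about 24 mm; the front post's middle is about 12 mm short of the lip.

Call:
move_arm --gripper '[0.2,0.2,0.2,0.2,0.2]' --pt "0.8 0 0" --pt "0.8 0 0" --pt "0 0 0" --pt "0 0 0" --pt "0 0 0" --twist '[0,0,0,0,0]'

```text
t: 20.55
eef_pos: [0.4907, -0.3327, 0.2134]
tool_rot: [0.006, -0.033, 0.999, 0.003]
contact_force: [-0.2, -0.4, -5.7]
gripper_width: 0.457
```

```bash
python3 -c "
from h import *
look(19)"
```

```text
t 20.55 p [ 0.4907 -0.3327  0.2134] yaw 93.77 tilt 0.83 z [ 0.013  0.007 -1.   ] q [ 0.3   0.45  0.25  1.86 -0.16  0.85  2.27] F [-0.2 -0.4 -5.7] g 0.457
[('post_front', [0.576, -0.329, 0.115], 0.7), ('scoop_lip', [0.582, -0.322, 0.104], 0.78)]
```

View pics/L19.png

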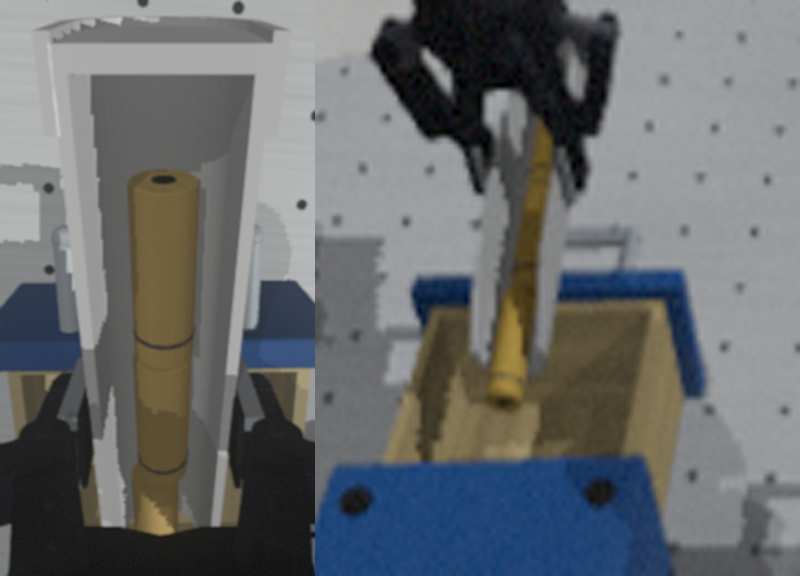

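Another 6 mm; the front post now overhangs nearly half.

Call:
move_arm --gripper '[0.2,0.2,0.2,0.2,0.2]' --pt "0.8 0 0" --pt "0.8 0 0" --pt "0 0 0" --pt "0 0 0" --pt "0 0 0" --twist '[0,0,0,0,0]'

```text
t: 21.17
eef_pos: [0.4907, -0.3326, 0.2134]
tool_rot: [0.006, -0.033, 0.999, 0.003]
contact_force: [0.0, -0.4, -5.5]
gripper_width: 0.465
```

```bash
python3 -c "
from h import *
look(20)"
```

```text
t 21.17 p [ 0.4907 -0.3326  0.2134] yaw 93.77 tilt 0.84 z [ 0.013  0.007 -1.   ] q [ 0.3   0.45  0.25  1.86 -0.16  0.85  2.27] F [ 0.  -0.4 -5.5] g 0.465
[('post_front', [0.598, -0.324, 0.087], 0.56), ('scoop_lip', [0.581, -0.322, 0.103], 0.96), ('scoop_lip', [0.594, -0.328, 0.021], 0.49)]
```

View pics/L20.png

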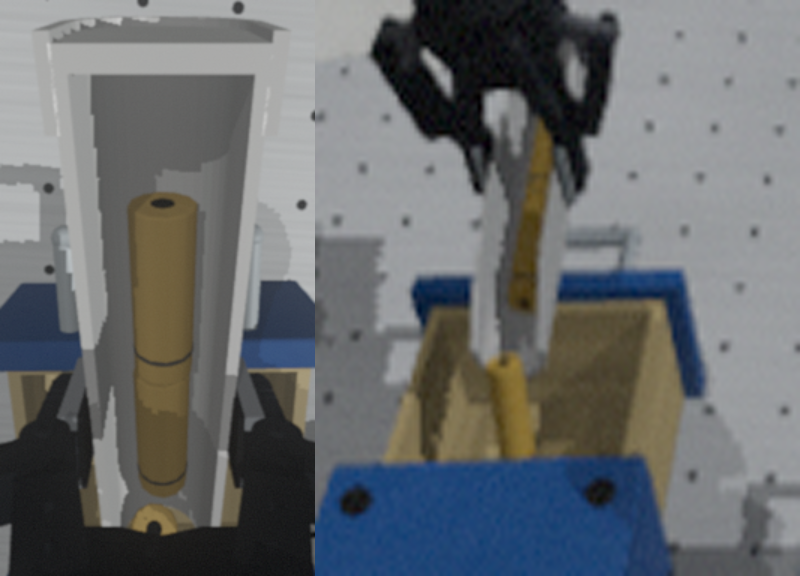

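The front post is dropping off in this picture. I hold still and look again.

Call:
move_arm --gripper '[0.2,0.2,0.2]' --pt "0 0 0" --pt "0 0 0" --pt "0 0 0" --twist '[0,0,0]'

```text
t: 21.62
eef_pos: [0.4896, -0.333, 0.2133]
tool_rot: [0.006, -0.032, 0.999, 0.003]
contact_force: [-0.3, 0.1, -4.6]
gripper_width: 0.464
```

```bash
python3 -c "
from h import *
look(21)"
```

```text
t 21.62 p [ 0.4896 -0.333   0.2133] yaw 93.71 tilt 0.79 z [ 0.012  0.007 -1.   ] q [ 0.3   0.45  0.25  1.86 -0.16  0.85  2.27] F [-0.3  0.1 -4.6] g 0.464
[('post_front', [0.604, -0.328, 0.052], 0.59), ('scoop_lip', [0.582, -0.323, 0.103], 0.98)]
```

View pics/L21.png

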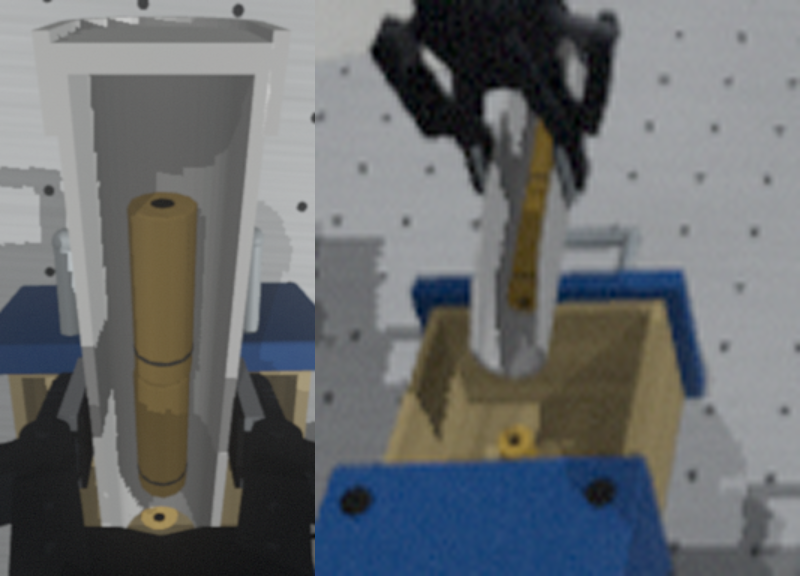

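The front post stands upright on the drawer floor at about (0.604,-0.328). I shift sideways so the next one does not fall on it.

Call:
move_arm --gripper '[0.2,0.2,0.2,0.2,0.2]' --pt "0 0.4 0" --pt "0 1.2 0" --pt "0 2.1 0" --pt "0 2.9 0" --pt "0 3.3 0" --twist '[0,0,0,0,0]'

```text
t: 22.23
eef_pos: [0.4876, -0.2978, 0.2134]
tool_rot: [0.006, -0.033, 0.999, 0.004]
contact_force: [0.3, 1.0, -4.7]
gripper_width: 0.458
```

Call:
move_arm --gripper '[0.2,0.2,0.2,0.2]' --pt "0.8 0 0" --pt "0.8 0 0" --pt "0 0 0" --pt "0 0 0" --twist '[0,0,0,0]'

```text
t: 22.57
eef_pos: [0.4891, -0.3003, 0.2139]
tool_rot: [0.007, -0.032, 0.999, 0.003]
contact_force: [0.7, -0.1, -4.3]
gripper_width: 0.459
```

Call:
move_arm --gripper '[0.2,0.2,0.2,0.2]' --pt "0.8 0 0" --pt "0.8 0 0" --pt "0 0 0" --pt "0 0 0" --twist '[0,0,0,0]'

```text
t: 22.9
eef_pos: [0.489, -0.2999, 0.2137]
tool_rot: [0.007, -0.033, 0.999, 0.003]
contact_force: [0.6, -0.1, -4.8]
gripper_width: 0.464
```

```bash
python3 -c "
from h import *
look(22)"
```

```text
t 22.9 p [ 0.489  -0.2999  0.2137] yaw 93.73 tilt 0.86 z [ 0.013  0.007 -1.   ] q [ 0.25  0.42  0.25  1.9  -0.15  0.83  2.22] F [ 0.6 -0.1 -4.8] g 0.464
[('post_front', [0.599, -0.329, 0.05], 0.58), ('scoop_lip', [0.581, -0.292, 0.105], 0.57)]
```

View pics/L22.png

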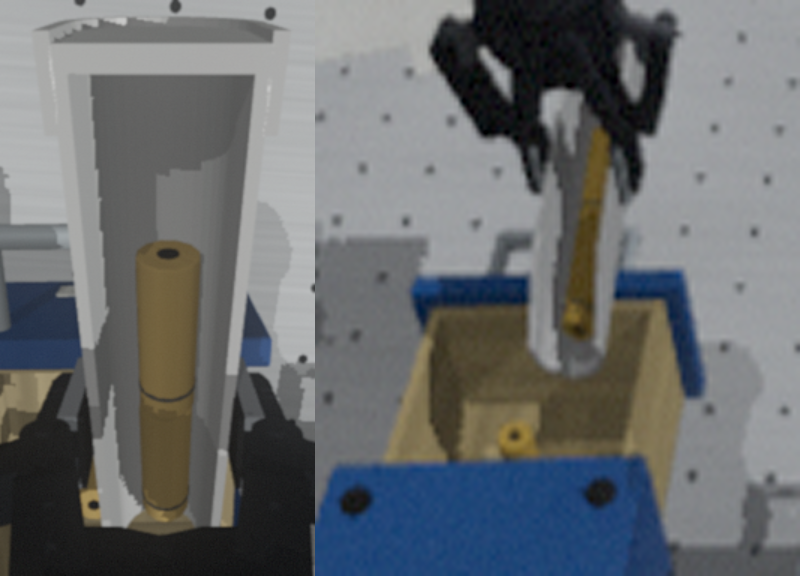

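Both remaining posts creep on; three more small strokes.

Call:
move_arm --gripper '[0.2,0.2,0.2,0.2]' --pt "0.8 0 0" --pt "0.8 0 0" --pt "0 0 0" --pt "0 0 0" --twist '[0,0,0,0]'

```text
t: 23.43
eef_pos: [0.489, -0.2998, 0.2138]
tool_rot: [0.007, -0.033, 0.999, 0.003]
contact_force: [1.6, 0.3, -4.5]
gripper_width: 0.462
```

Call:
move_arm --gripper '[0.2,0.2,0.2,0.2]' --pt "0.8 0 0" --pt "0.8 0 0" --pt "0 0 0" --pt "0 0 0" --twist '[0,0,0,0]'

```text
t: 23.77
eef_pos: [0.489, -0.2998, 0.2137]
tool_rot: [0.007, -0.033, 0.999, 0.003]
contact_force: [2.4, 1.0, -4.2]
gripper_width: 0.46
```

Call:
move_arm --gripper '[0.2,0.2,0.2,0.2]' --pt "0.8 0 0" --pt "0.8 0 0" --pt "0 0 0" --pt "0 0 0" --twist '[0,0,0,0]'

```text
t: 24.1
eef_pos: [0.489, -0.2998, 0.2137]
tool_rot: [0.007, -0.033, 0.999, 0.003]
contact_force: [1.1, 0.4, -4.0]
gripper_width: 0.462
```

```bash
python3 -c "
from h import *
look(23)"
```

```text
t 24.1 p [ 0.489  -0.2998  0.2137] yaw 93.74 tilt 0.87 z [ 0.013  0.007 -1.   ] q [ 0.25  0.42  0.25  1.9  -0.15  0.83  2.22] F [ 1.1  0.4 -4. ] g 0.462
[('post_front', [0.601, -0.328, 0.049], 0.44), ('scoop_lip', [0.582, -0.29, 0.104], 0.71)]
```

View pics/L23.png

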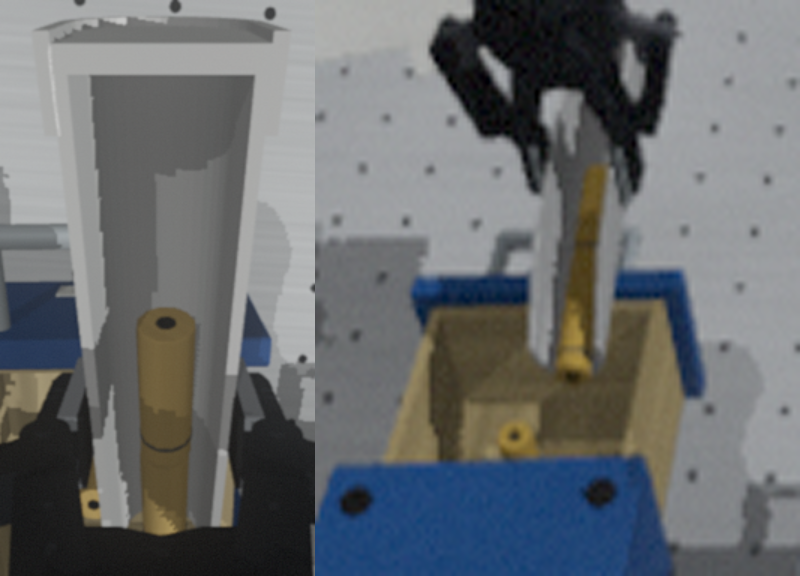

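Call:
move_arm --gripper '[0.2,0.2,0.2,0.2]' --pt "0.8 0 0" --pt "0.8 0 0" --pt "0 0 0" --pt "0 0 0" --twist '[0,0,0,0]'

```text
t: 24.63
eef_pos: [0.489, -0.2998, 0.2138]
tool_rot: [0.007, -0.033, 0.999, 0.003]
contact_force: [0.3, -0.3, -4.4]
gripper_width: 0.462
```

Call:
move_arm --gripper '[0.2,0.2,0.2,0.2,0.2]' --pt "0.8 0 0" --pt "0.8 0 0" --pt "0 0 0" --pt "0 0 0" --pt "0 0 0" --twist '[0,0,0,0,0]'

```text
t: 25.05
eef_pos: [0.4884, -0.2998, 0.2136]
tool_rot: [0.006, -0.033, 0.999, 0.003]
contact_force: [-0.1, 0.2, -4.3]
gripper_width: 0.46
```

```bash
python3 -c "
from h import *
look(24)"
```

```text
t 25.05 p [ 0.4884 -0.2998  0.2136] yaw 93.76 tilt 0.83 z [ 0.013  0.007 -1.   ] q [ 0.25  0.42  0.25  1.91 -0.15  0.83  2.22] F [-0.1  0.2 -4.3] g 0.46
[('post_front', [0.6, -0.326, 0.051], 0.56), ('post_front', [0.58, -0.29, 0.105], 0.35), ('scoop_lip', [0.582, -0.288, 0.103], 0.81), ('scoop_lip', [0.514, -0.295, 0.128], 0.41)]
```

View pics/L24.png

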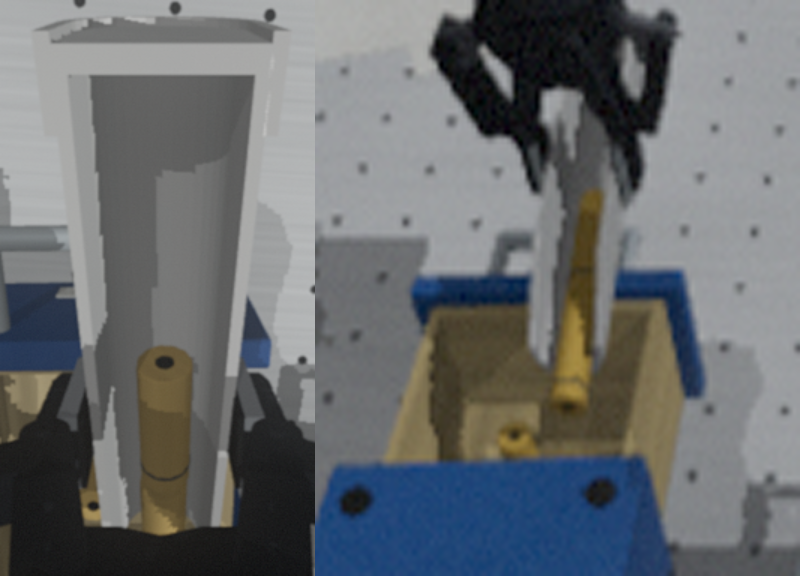

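Call:
move_arm --gripper '[0.2,0.2,0.2,0.2,0.2]' --pt "0.8 0 0" --pt "0.8 0 0" --pt "0 0 0" --pt "0 0 0" --pt "0 0 0" --twist '[0,0,0,0,0]'

```text
t: 25.67
eef_pos: [0.4887, -0.2999, 0.2139]
tool_rot: [0.007, -0.033, 0.999, 0.003]
contact_force: [0.5, -0.4, -3.2]
gripper_width: 0.458
```

Call:
move_arm --gripper '[0.2,0.2,0.2,0.2]' --pt "0 0 0" --pt "0 0 0" --pt "0 0 0" --pt "0 0 0" --twist '[0,0,0,0]'

```text
t: 26.0
eef_pos: [0.4874, -0.3001, 0.2135]
tool_rot: [0.006, -0.032, 0.999, 0.003]
contact_force: [-0.6, 0.8, -3.5]
gripper_width: 0.464
```

```bash
python3 -c "
from h import *
look(25)"
```

```text
t 26.0 p [ 0.4874 -0.3001  0.2135] yaw 93.71 tilt 0.79 z [ 0.012  0.007 -1.   ] q [ 0.25  0.42  0.25  1.91 -0.15  0.83  2.22] F [-0.6  0.8 -3.5] g 0.464
[('post_front', [0.603, -0.328, 0.05], 0.5), ('scoop_lip', [0.58, -0.291, 0.105], 0.84)]
```

View pics/L25.png

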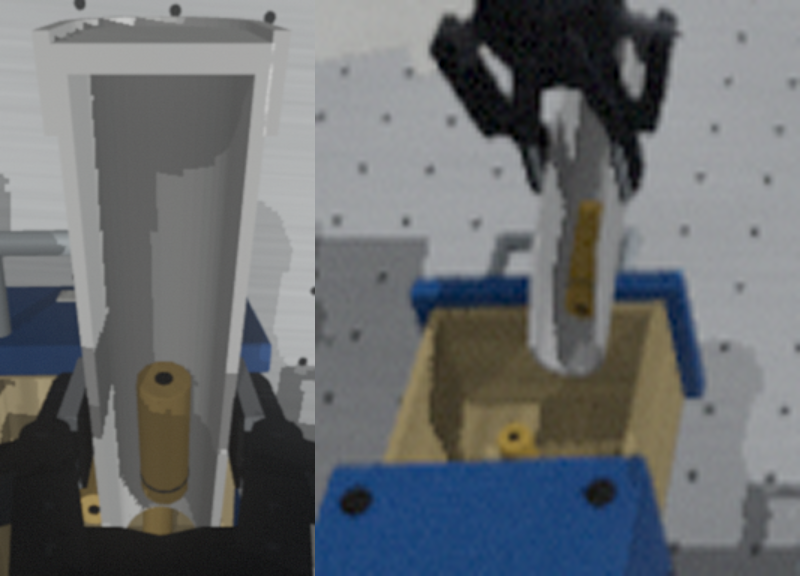

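The middle post is off and the rear one lies at about x=+40 in the scoop. I check the drawer from the top.

```bash
python3 - <<'E'
from h import *
c=snap("top","t26"); cv2.imwrite("pics/t26z.png",cv2.resize(c["pixels"][110:230,350:470,::-1],(600,600),interpolation=cv2.INTER_CUBIC))
for n in ["post_front","post_mid","post_rear"]: 
    print(n,[(np.round(d["centre"],3).tolist(),round(d["p"],2)) for d in spot_point(n,"top")][:3])
E
```

```text
post_front [([0.602, -0.326, 0.052], 0.68)]
post_mid [([0.645, -0.288, 0.031], 0.5)]
post_rear [([0.525, -0.29, 0.12], 0.68), ([0.644, -0.291, 0.031], 0.21)]
```

View pics/t26z.png

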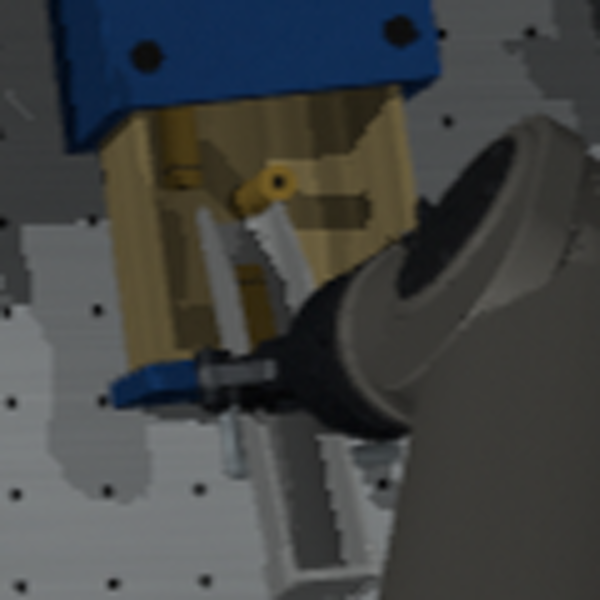

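Call:
move_arm --gripper '[0.2,0.2,0.2,0.2,0.2]' --pt "0 0 0.4" --pt "0 0 0.9" --pt "0 0 1.3" --pt "0 0 1.6" --pt "0 0 1.6" --twist '[0,0,0,0,0]'

```text
t: 26.82
eef_pos: [0.4872, -0.2996, 0.1964]
tool_rot: [0.005, -0.032, 0.999, 0.004]
contact_force: [0.2, 0.1, -3.0]
gripper_width: 0.462
```

```bash
python3 -c "
from h import *
look(27)"
```

```text
t 26.82 p [ 0.4872 -0.2996  0.1964] yaw 93.71 tilt 0.73 z [ 0.01   0.008 -1.   ] q [ 0.26  0.44  0.24  1.92 -0.16  0.8   2.23] F [ 0.2  0.1 -3. ] g 0.462
[('post_front', [0.601, -0.326, 0.049], 0.44), ('scoop_lip', [0.576, -0.291, 0.085], 0.68)]
```

View pics/L27.png

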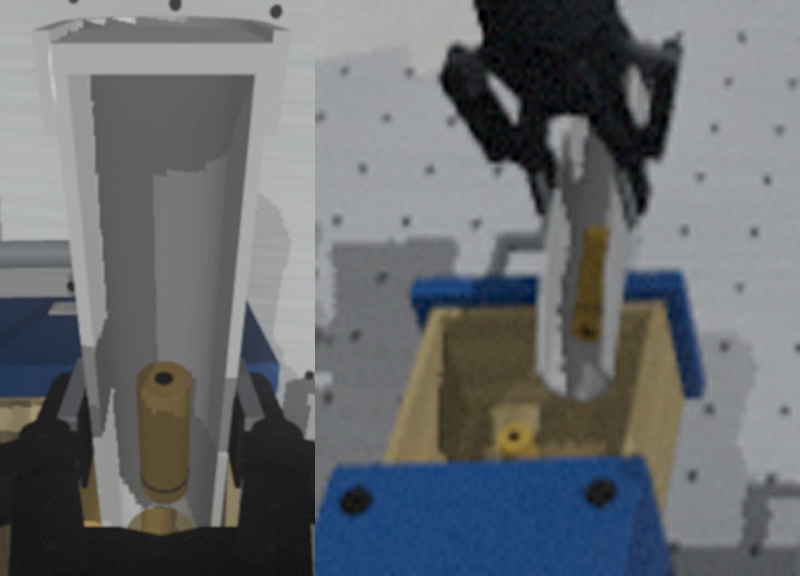

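Call:
move_arm --gripper '[0.2,0.2,0.2,0.2,0.2]' --pt "0 0 0.3" --pt "0 0 0.6" --pt "0 0 0.9" --pt "0 0 0.9" --pt "0 0 0.9" --twist '[0,0,0,0,0]'

```text
t: 27.43
eef_pos: [0.4899, -0.3001, 0.1903]
tool_rot: [0.008, -0.033, 0.999, 0.003]
contact_force: [0.4, 1.0, 6.5]
gripper_width: 0.459
```

```bash
python3 -c "
from h import *
look(28)"
```

```text
t 27.43 p [ 0.4899 -0.3001  0.1903] yaw 93.74 tilt 1.02 z [ 0.017  0.006 -1.   ] q [ 0.26  0.45  0.24  1.92 -0.17  0.78  2.23] F [0.4 1.  6.5] g 0.459
[('post_front', [0.612, -0.327, 0.052], 0.42), ('scoop_lip', [0.589, -0.291, 0.092], 0.62)]
```

View pics/L28.png

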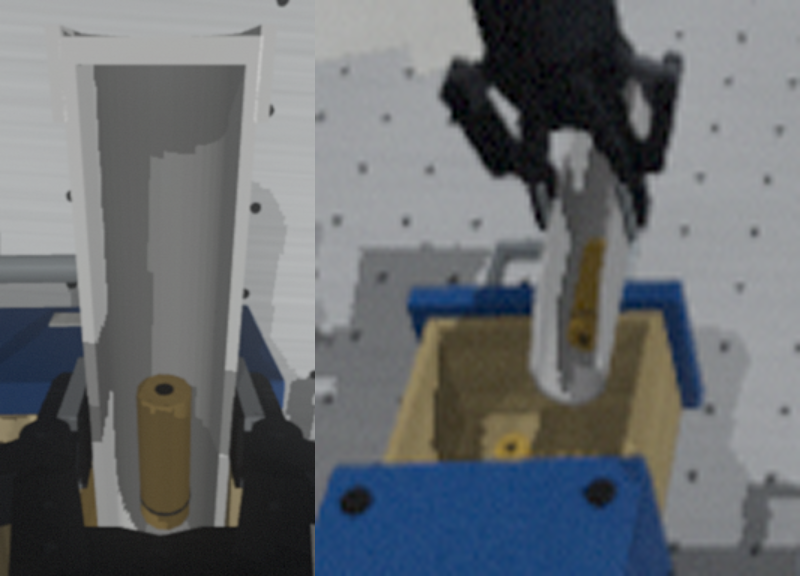

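Call:
move_arm --gripper '[0.2,0.2,0.2,0.2]' --pt "0 0 0.15" --pt "0 0 0.3" --pt "0 0 0.4" --pt "0 0 0.4" --twist '[0,0,0,0]'

```text
t: 27.97
eef_pos: [0.49, -0.3, 0.1867]
tool_rot: [0.009, -0.033, 0.999, 0.003]
contact_force: [-0.2, 2.8, 9.5]
gripper_width: 0.465
```

```bash
python3 -c "
from h import *
look(29)"
```

```text
t 27.97 p [ 0.49   -0.3     0.1867] yaw 93.74 tilt 1.04 z [ 0.017  0.006 -1.   ] q [ 0.26  0.46  0.24  1.92 -0.17  0.77  2.23] F [-0.2  2.8  9.5] g 0.465
[('post_front', [0.612, -0.327, 0.051], 0.56), ('scoop_lip', [0.594, -0.29, 0.1], 0.65)]
```

View pics/L29.png

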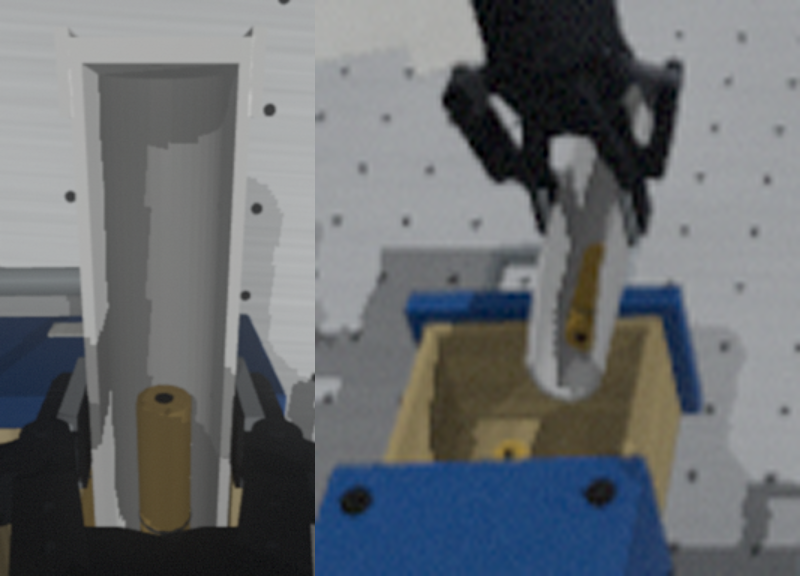

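Call:
move_arm --gripper '[0.2,0.2,0.2,0.2,0.2]' --pt "0 0 -0.6" --pt "0.1 0 -1.5" --pt "0.4 0 -2.5" --pt "1.1 0 -3.1" --pt "2.1 0 -3.3" --twist '[0,0,0,0,0]'

```text
t: 28.58
eef_pos: [0.4667, -0.3018, 0.2186]
tool_rot: [0.007, -0.033, 0.999, 0.003]
contact_force: [0.4, 0.2, -4.2]
gripper_width: 0.461
```

```bash
python3 -c "
from h import *
plan([.40,-.10,.22],55,2.0)"
```

```text
t 28.58 p [ 0.4667 -0.3018  0.2186] yaw 93.7 z [ 0.014  0.006 -1.   ] q7 2.24 F [ 0.4  0.2 -4.2] N 10.6 d [ 5.34 20.57 -0.1 ] a 0.676
[[0.5, 1.9, -0.0], [1.0, 3.9, -0.0], [1.5, 5.8, -0.0], [2.0, 7.7, -0.0], [2.5, 9.7, -0.0]] [np.float64(0.06), np.float64(0.13), np.float64(0.19), np.float64(0.25), np.float64(0.32)]
```

Call:
move_arm --gripper '[0.2,0.2,0.2,0.2,0.2]' --pt "0.7 0.8 0" --pt "1.2 2.2 0" --pt "1.6 4.0 0" --pt "2.0 6.0 0" --pt "2.5 8.0 0" --twist '[0.03,0.08,0.14,0.2,0.27]'

```text
t: 29.0
eef_pos: [0.4347, -0.2229, 0.2173]
tool_rot: [0.005, 0.105, 0.994, 0.004]
contact_force: [0.3, 0.2, -2.8]
gripper_width: 0.459
```

```bash
python3 -c "
from h import *
plan([.42,.0,.22],40,2.2)"
```

```text
t 29.0 p [ 0.4347 -0.2229  0.2173] yaw 78.0 z [ 0.011  0.007 -1.   ] q7 1.85 F [ 0.3  0.2 -2.8] N 10.2 d [ 6.08 21.49 -0.12] a 0.663
[[0.6, 2.1, -0.0], [1.2, 4.2, -0.0], [1.8, 6.4, -0.0], [2.4, 8.5, -0.0], [3.0, 10.6, -0.1]] [np.float64(0.07), np.float64(0.13), np.float64(0.2), np.float64(0.26), np.float64(0.33)]
```

Call:
move_arm --gripper '[0.2,0.2,0.2,0.2,0.2]' --pt "0.6 2.1 0" --pt "1.2 4.2 0" --pt "1.8 6.4 0" --pt "2.4 8.5 0" --pt "3.0 10.6 0" --twist '[0.08,0.16,0.24,0.32,0.4]'

```text
t: 29.42
eef_pos: [0.4271, -0.1127, 0.2181]
tool_rot: [0.004, 0.3, 0.954, 0.005]
contact_force: [-0.4, -0.4, -2.6]
gripper_width: 0.462
```

```bash
python3 -c "
from h import *
plan([.45,.10,.22],15,2.2)"
```

```text
t 29.42 p [ 0.4271 -0.1127  0.2181] yaw 55.0 z [ 0.011  0.007 -1.   ] q7 1.2 F [-0.4 -0.4 -2.6] N 9.7 d [ 1.032e+01  1.875e+01 -1.000e-02] a 0.699
[[1.1, 1.9, -0.0], [2.1, 3.9, -0.0], [3.2, 5.8, -0.0], [4.2, 7.7, -0.0], [5.3, 9.6, -0.0]] [np.float64(0.07), np.float64(0.14), np.float64(0.22), np.float64(0.29), np.float64(0.36)]
```

Call:
move_arm --gripper '[0.2,0.2,0.2,0.2,0.2]' --pt "1.1 1.9 0" --pt "2.1 3.9 0" --pt "3.2 5.8 0" --pt "4.2 7.7 0" --pt "5.3 9.6 0" --twist '[0.08,0.17,0.25,0.33,0.41]'

```text
t: 29.83
eef_pos: [0.4386, -0.004, 0.2191]
tool_rot: [0.003, 0.488, 0.873, 0.006]
contact_force: [-0.2, -0.4, -2.9]
gripper_width: 0.464
```

```bash
python3 -c "
from h import *
plan([.479,.22,.21],-5,2.2)"
```

```text
t 29.83 p [ 0.4386 -0.004   0.2191] yaw 31.5 z [ 0.011  0.007 -1.   ] q7 0.53 F [-0.2 -0.4 -2.9] N 10.4 d [16.97 15.14  1.12] a 0.638
[[1.6, 1.5, 0.1], [3.3, 2.9, 0.2], [4.9, 4.4, 0.3], [6.6, 5.9, 0.4], [8.2, 7.3, 0.5]] [np.float64(0.06), np.float64(0.12), np.float64(0.18), np.float64(0.25), np.float64(0.31)]
```

Call:
move_arm --gripper '[0.2,0.2,0.2,0.2,0.2]' --pt "1.6 1.5 0.1" --pt "3.3 2.9 0.2" --pt "4.9 4.4 0.3" --pt "6.6 5.9 0.4" --pt "8.2 7.3 0.5" --twist '[0.07,0.14,0.22,0.3,0.38]'

```text
t: 30.25
eef_pos: [0.4577, 0.1043, 0.2151]
tool_rot: [0.002, 0.644, 0.765, 0.006]
contact_force: [-0.1, -0.3, -2.9]
gripper_width: 0.46
```

```bash
python3 -c "
from h import *
plan([.479,.2545,.20],-4.9,2.2)"
```

```text
t 30.25 p [0.4577 0.1043 0.2151] yaw 9.8 z [ 0.011  0.007 -1.   ] q7 -0.05 F [-0.1 -0.3 -2.9] N 6.9 d [14.43  4.63  1.64] a 0.256
[[2.1, 0.7, 0.2], [4.2, 1.3, 0.5], [6.2, 2.0, 0.7], [8.3, 2.7, 0.9], [10.4, 3.3, 1.2]] [np.float64(0.04), np.float64(0.07), np.float64(0.11), np.float64(0.15), np.float64(0.19)]
```

Call:
move_arm --gripper '[0.2,0.2,0.2,0.2,0.2]' --pt "2.1 0.7 0.2" --pt "4.2 1.3 0.5" --pt "6.2 2.0 0.7" --pt "8.3 2.7 0.9" --pt "10.4 3.3 1.2" --twist '[0.04,0.09,0.14,0.19,0.24]'

```text
t: 30.67
eef_pos: [0.4726, 0.2122, 0.2041]
tool_rot: [0.001, 0.731, 0.683, 0.007]
contact_force: [-0.4, 0.7, -2.6]
gripper_width: 0.46
```

```bash
python3 -c "
from h import *
plan([.479,.2545,.19],-4.9,2.2)"
```

```text
t 30.67 p [0.4726 0.2122 0.2041] yaw -3.9 z [ 0.012  0.007 -1.   ] q7 -0.44 F [-0.4  0.7 -2.6] N 2.0 d [4.25 0.33 1.44] a 0.018
[[2.1, 0.2, 0.7], [4.2, 0.3, 1.4], [4.3, 0.3, 1.4], [4.3, 0.3, 1.4], [4.3, 0.3, 1.4]] [np.float64(0.01), np.float64(0.02), np.float64(0.02), np.float64(0.02), np.float64(0.02)]
```

Call:
move_arm --gripper '[0.2,0.2,0.2,0.2,0.2]' --pt "1.6 0.1 0.4" --pt "2.8 0.2 0.8" --pt "3.7 0.3 1.2" --pt "4.2 0.3 1.4" --pt "4.3 0.3 1.4" --twist '[0.01,0.02,0.02,0.02,0.02]'

```text
t: 31.08
eef_pos: [0.4785, 0.255, 0.1898]
tool_rot: [0.001, 0.736, 0.677, 0.006]
contact_force: [-0.0, -0.1, -3.4]
gripper_width: 0.464
```

```bash
python3 - <<'E'
from h import *
plan([.479,.2545,.155],-4.9,2.2)
snap("wrist","w30"); s=snap("scene","s30"); t=snap("top","t30")
for cam in ("scene","top"):
  for n in ["scoop_lip","scoop","cradle","post_rear"]:
    print(cam,n,[(np.round(d["centre"],3).tolist(),round(d["p"],2)) for d in spot_point(n,cam) if d["centre"][0]>.45][:3])
cv2.imwrite("pics/z30.png",np.hstack([cv2.resize(s["pixels"][150:240,270:380,::-1],(400,327),interpolation=cv2.INTER_CUBIC),cv2.resize(t["pixels"][165:245,130:230,::-1],(400,327),interpolation=cv2.INTER_CUBIC)]))
E
```

```text
t 31.08 p [0.4785 0.255  0.1898] yaw -4.8 z [ 0.011  0.007 -1.   ] q7 -0.5 F [-0.  -0.1 -3.4] N 1.6 d [-0.07  0.02  3.48] a 0.002
[[-0.0, 0.0, 2.2], [-0.1, 0.0, 3.5], [-0.1, 0.0, 3.5], [-0.1, 0.0, 3.5], [-0.1, 0.0, 3.5]] [np.float64(0.0), np.float64(0.0), np.float64(0.0), np.float64(0.0), np.float64(0.0)]
scene scoop_lip [([0.475, 0.157, 0.102], 0.79)]
scene scoop [([0.481, 0.257, 0.095], 0.58), ([0.711, -0.058, 0.001], 0.43)]
scene cradle [([0.474, 0.246, -0.002], 0.6), ([0.614, -0.327, 0.053], 0.33)]
scene post_rear []
top scoop_lip [([0.47, 0.148, 0.103], 0.8)]
top scoop [([0.482, 0.256, 0.099], 0.75)]
top cradle [([0.477, 0.253, -0.002], 0.71), ([0.708, -0.056, 0.004], 0.43)]
top post_rear [([0.477, 0.223, 0.11], 0.63)]
```

View pics/z30.png

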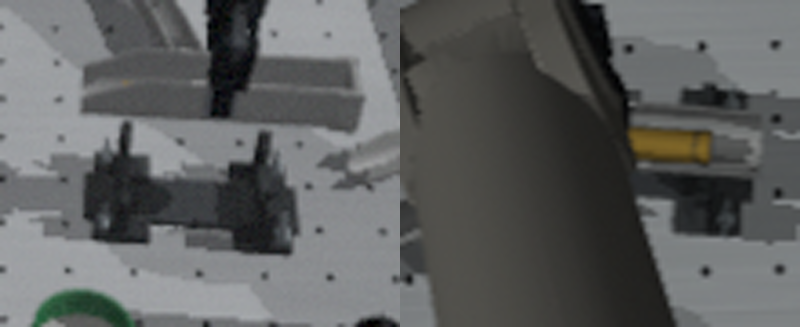

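View pics/w30.png

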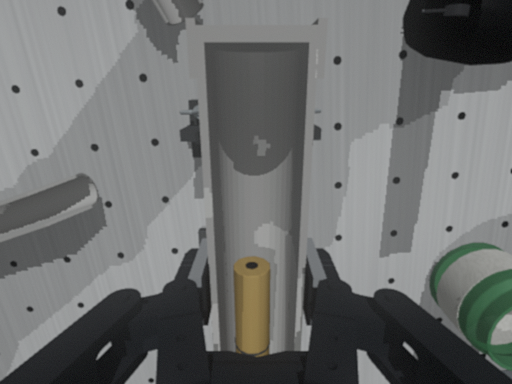

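Call:
move_arm --gripper '[0.2,0.2,0.2,0.2,0.2]' --pt "0 0 1.2" --pt "0 0 2.6" --pt "0 0 4.0" --pt "0 0 5.0" --pt "0 0 5.5" --twist '[0,0,0,0,0]'

```text
t: 32.05
eef_pos: [0.4787, 0.255, 0.1334]
tool_rot: [0.001, 0.736, 0.677, 0.005]
contact_force: [0.2, 0.3, -2.8]
gripper_width: 0.461
```

Call:
move_arm --gripper '[0.2,0.2,0.2,0.2,0.2]' --pt "0 0 0.3" --pt "0 0 0.6" --pt "0 0 0.9" --pt "0 0 1.1" --pt "0 0 1.1" --twist '[0,0,0,0,0]'

```text
t: 32.47
eef_pos: [0.4797, 0.2556, 0.1243]
tool_rot: [0.001, 0.736, 0.677, 0.007]
contact_force: [0.3, -0.2, -2.6]
gripper_width: 0.463
```

```bash
python3 - <<'E'
from h import *
go()
s=snap("scene","s31"); snap("wrist","w31")
for cam in ("scene",):
  for n in ["scoop_lip","scoop","cradle"]:
    print(cam,n,[(np.round(d["centre"],3).tolist(),round(d["p"],2)) for d in spot_point(n,cam) if d["centre"][0]>.45][:3])
cv2.imwrite("pics/z31.png",cv2.resize(s["pixels"][150:240,270:380,::-1],(700,572),interpolation=cv2.INTER_CUBIC))
E
```

```text
t 32.47 p [0.4797 0.2556 0.1243] yaw -4.84 tilt 0.8 z [ 0.012  0.007 -1.   ] q [-0.84  0.52  0.3   2.03 -0.26  0.61 -0.45] F [ 0.3 -0.2 -2.6] g 0.463
scene scoop_lip [([0.475, 0.161, 0.034], 0.9)]
scene scoop [([0.484, 0.258, 0.03], 0.97)]
scene cradle [([0.473, 0.248, -0.0], 0.93)]
```

View pics/z31.png

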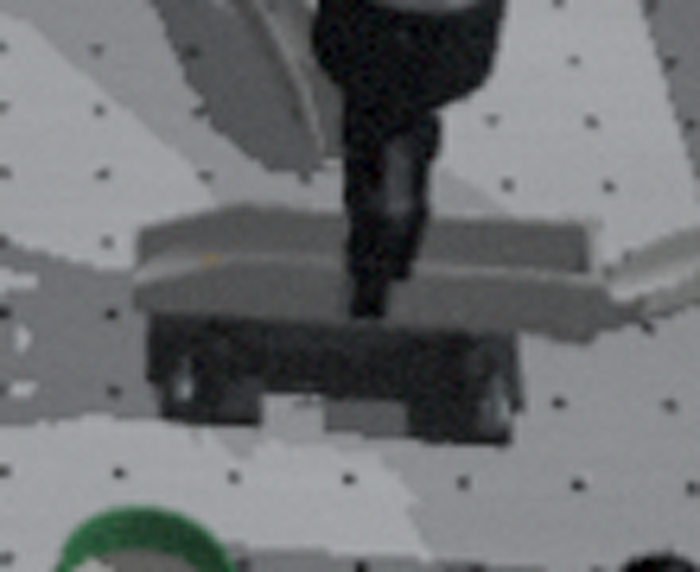

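Call:
move_arm --gripper '[0.2,0.2,0.2]' --pt "0 0 0.2" --pt "0 0 0.4" --pt "0 0 0.4" --twist '[0,0,0]'

```text
t: 32.97
eef_pos: [0.4798, 0.256, 0.1206]
tool_rot: [0.001, 0.736, 0.677, 0.007]
contact_force: [-0.7, 1.8, 2.1]
gripper_width: 0.461
```

Call:
move_arm --gripper '[0.2,0.2,0.2]' --pt "0 0 0.2" --pt "0 0 0.4" --pt "0 0 0.4" --twist '[0,0,0]'

```text
t: 33.22
eef_pos: [0.48, 0.2566, 0.1187]
tool_rot: [0.0, 0.736, 0.677, 0.008]
contact_force: [-8.0, -0.1, 25.8]
gripper_width: 0.459
```

Call:
move_arm --gripper '[0.2,0.5,0.6,0.8,0.8]' --pt "0 0 -0.3" --pt "0 0 -0.3" --pt "0 0 -0.3" --pt "0 0 -0.3" --pt "0 0 -0.3" --twist '[0,0,0,0,0]'

```text
t: 33.63
eef_pos: [0.4798, 0.2554, 0.1191]
tool_rot: [0.001, 0.736, 0.677, 0.007]
contact_force: [-0.5, -0.7, -0.1]
gripper_width: 0.799
```

Call:
move_arm --gripper '[0.8,0.8,0.8,0.8,0.8]' --pt "0 0 0" --pt "0 0 -1.5" --pt "0 0 -4" --pt "0 0 -7" --pt "0 0 -10" --twist '[0,0,0,0,0]'

```text
t: 34.05
eef_pos: [0.4781, 0.2544, 0.2198]
tool_rot: [0.001, 0.736, 0.676, 0.006]
contact_force: [0.2, 0.6, 0.5]
gripper_width: 0.803
```

```bash
python3 - <<'E'
from h import *
go()
s=snap("scene","s32"); snap("wrist","w32")
for cam in ("scene","wrist"):
  for n in ["scoop_lip","scoop","cradle","post_rear"]:
    print(cam,n,[(np.round(d["centre"],3).tolist(),round(d["p"],2)) for d in spot_point(n,cam) if d["centre"][0]>.45][:3])
cv2.imwrite("pics/z32.png",np.hstack([cv2.resize(s["pixels"][150:240,270:380,::-1],(440,360),interpolation=cv2.INTER_CUBIC),cv2.resize(cv2.imread("pics/w32.png")[:,120:400],(270,360))]))
E
```

```text
t 34.05 p [0.4781 0.2544 0.2198] yaw -4.86 tilt 0.69 z [ 0.01   0.006 -1.   ] q [-0.9   0.37  0.36  1.98 -0.18  0.81 -0.52] F [0.2 0.6 0.5] g 0.803
scene scoop_lip [([0.471, 0.155, 0.034], 0.88)]
scene scoop [([0.477, 0.258, 0.023], 0.74)]
scene cradle [([0.475, 0.247, -0.004], 0.74)]
scene post_rear []
wrist scoop_lip [([0.471, 0.157, 0.027], 0.86)]
wrist scoop [([0.48, 0.255, 0.028], 0.96), ([0.469, 0.15, 0.032], 0.34)]
wrist cradle []
wrist post_rear [([0.475, 0.216, 0.043], 0.56)]
```

View pics/z32.png

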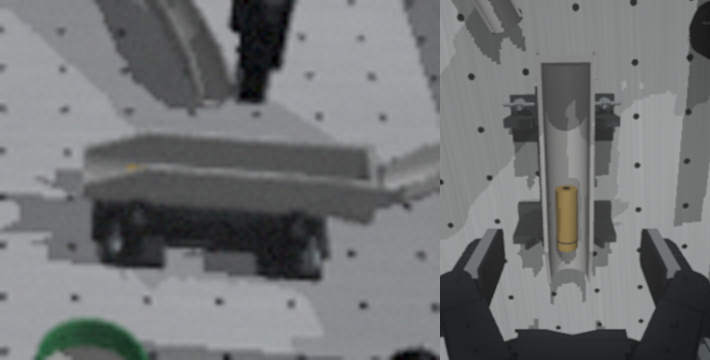

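```bash
python3 - <<'E'
import cv2,numpy as np
a=cv2.imread("pics/s2.png")[160:230,270:400];b=cv2.imread("pics/s32.png")[160:230,270:400]
cv2.imwrite("pics/c33.png",cv2.resize(np.vstack([a,b]),(520,560),interpolation=cv2.INTER_CUBIC))
from h import *
plan([.43,.02,.24],5,4)
E
```

```text
t 34.55 p [0.4781 0.2546 0.2183] yaw -4.8 z [ 0.01   0.006 -1.   ] q7 -0.52 F [-0.1  0.2 -0. ] N 6.0 d [-23.76  -2.79  -2.36] a -0.172
[[-4.0, -0.5, -0.4], [-7.9, -0.9, -0.8], [-11.9, -1.4, -1.2], [-15.8, -1.9, -1.6], [-19.8, -2.3, -2.0]] [np.float64(-0.03), np.float64(-0.06), np.float64(-0.09), np.float64(-0.11), np.float64(-0.14)]
```

View pics/c33.png

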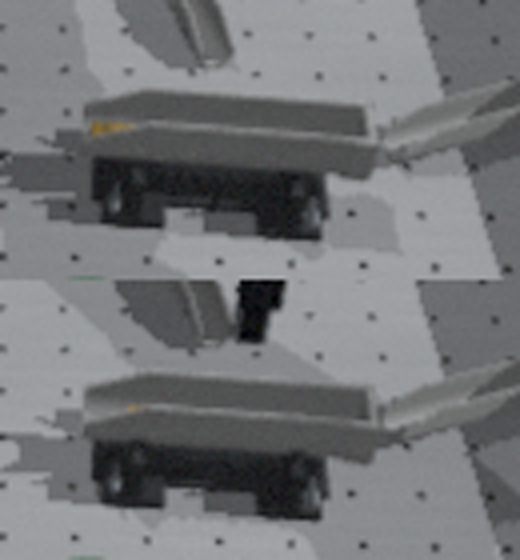

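Call:
move_arm --gripper '[0.5,0,0,0,0]' --pt "-4.0 -0.5 -1.5" --pt "-7.9 -0.9 -2.5" --pt "-12 -1.4 -2.5" --pt "-16 -1.9 -2.5" --pt "-20 -2.3 -2.5" --twist '[-0.03,-0.06,-0.09,-0.11,-0.14]'

```text
t: 34.97
eef_pos: [0.4375, 0.0556, 0.2422]
tool_rot: [0.002, 0.687, 0.727, 0.006]
contact_force: [1.2, -0.5, 0.7]
gripper_width: 0.09
```

```bash
python3 -c "
from h import *
go([.42,-.337,.23],4)"
```

```text
t 34.97 p [0.4375 0.0556 0.2422] yaw 3.25 tilt 0.76 z [ 0.011  0.007 -1.   ] q [-0.66  0.17  0.44  2.18 -0.11  0.79 -0.09] F [ 1.2 -0.5  0.7] g 0.09
shift cm [-39.1   -3.99   0.92] rows 10.0
twist -0.013 rows 1.0
```

Call:
move_arm --gripper '[0,0,0,0,0]' --pt "-39 -4 0.9" --pt "-39 -4 0.9" --pt "-39 -4 0.9" --pt "-39 -4 0.9" --pt "-39 -4 0.9" --twist '[-0.01,-0.01,-0.01,-0.01,-0.01]'

```text
t: 35.38
eef_pos: [0.4281, -0.1526, 0.2358]
tool_rot: [0.002, 0.683, 0.73, 0.007]
contact_force: [0.5, 0.9, -0.1]
gripper_width: -0.0
```

```bash
python3 -c "
from h import *
go([.42,-.337,.23],4)"
```

```text
t 35.38 p [ 0.4281 -0.1526  0.2358] yaw 3.77 tilt 0.79 z [ 0.012  0.007 -1.   ] q [-0.29  0.22  0.57  2.17 -0.18  0.79  0.46] F [ 0.5  0.9 -0.1] g -0.0
shift cm [-18.35  -2.03   0.44] rows 5.0
twist -0.004 rows 1.0
```

Call:
move_arm --gripper '[0,0,0,0,0]' --pt "-18.3 -2.0 0.4" --pt "-18.3 -2.0 0.4" --pt "-18.3 -2.0 0.4" --pt "-18.3 -2.0 0.4" --pt "-18.3 -2.0 0.4" --twist '[0,0,0,0,0]'

```text
t: 35.8
eef_pos: [0.4192, -0.3403, 0.2305]
tool_rot: [0.003, 0.685, 0.728, 0.005]
contact_force: [1.1, -0.6, 0.7]
gripper_width: 0.005
```

```bash
python3 - <<'E'
from h import *
go([.42,-.337,.14],4)
w=snap("wrist","w34"); t=snap("top","t34")
for cam in ("top","wrist"):
  for n in ["blue_drawer0_handle","post_front","post_mid","scoop_lip","scoop"]:
    print(cam,n,[(np.round(d["centre"],3).tolist(),round(d["p"],2)) for d in spot_point(n,cam) if d["centre"][0]>.42][:3])
E
```

```text
t 35.8 p [ 0.4192 -0.3403  0.2305] yaw 3.45 tilt 0.68 z [ 0.011  0.004 -1.   ] q [ 0.09  0.39  0.6   1.99 -0.3   0.85  0.92] F [ 1.1 -0.6  0.7] g 0.005
shift cm [ 0.29 -0.    9.05] rows 3.0
twist -0.01 rows 1.0
top blue_drawer0_handle [([0.471, -0.335, 0.084], 0.78)]
top post_front [([0.727, -0.317, -0.0], 0.62), ([0.472, 0.15, 0.034], 0.43), ([0.615, -0.327, 0.05], 0.41)]
top post_mid [([0.655, -0.291, 0.03], 0.54)]
top scoop_lip [([0.472, 0.152, 0.032], 0.83), ([0.445, 0.386, 0.002], 0.8), ([0.711, -0.054, 0.0], 0.53)]
top scoop [([0.481, 0.259, 0.03], 0.97)]
wrist blue_drawer0_handle [([0.466, -0.334, 0.079], 0.77)]
wrist post_front [([0.612, -0.324, 0.053], 0.74)]
wrist post_mid []
wrist scoop_lip []
wrist scoop []
```

View pics/w34.png

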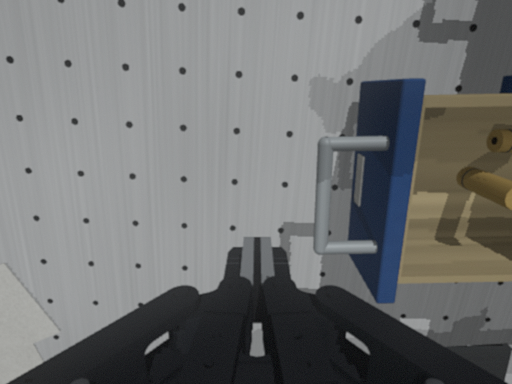

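View pics/t34.png

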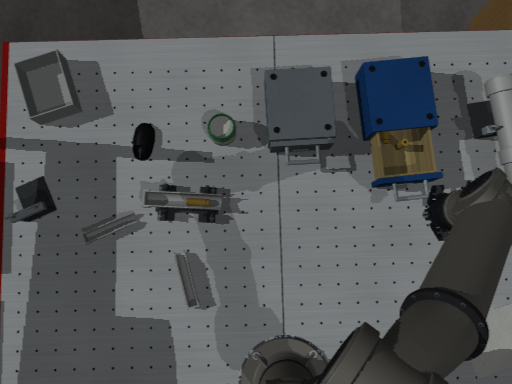

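Call:
move_arm --gripper '[0,0,0,0,0]' --pt "0.3 0 3" --pt "0.3 0 6.5" --pt "0.3 0 9" --pt "0.3 1 9.2" --pt "0.3 2 9.2" --twist '[-0.01,-0.01,-0.01,-0.01,-0.01]'

```text
t: 36.82
eef_pos: [0.4416, -0.3292, 0.1382]
tool_rot: [0.0, 0.68, 0.733, 0.006]
contact_force: [0.6, -0.2, 1.5]
gripper_width: -0.001
```

Call:
move_arm --gripper '[0,0,0,0,0]' --pt "0 0.8 0" --pt "0 1.8 0" --pt "0 3 0" --pt "0 4.2 0" --pt "0 5.4 0" --twist '[0,0,0,0,0]'

```text
t: 37.23
eef_pos: [0.4975, -0.3257, 0.1406]
tool_rot: [0.003, 0.68, 0.733, 0.007]
contact_force: [-1.2, -0.9, 0.4]
gripper_width: 0.004
```

Call:
move_arm --gripper '[0,0,0,0,0]' --pt "0 1.2 0" --pt "0 2.4 0" --pt "0 3.6 0" --pt "0 4.6 0" --pt "0 5.4 0" --twist '[0,0,0,0,0]'

```text
t: 37.65
eef_pos: [0.551, -0.3211, 0.1402]
tool_rot: [0.002, 0.68, 0.734, 0.007]
contact_force: [-1.1, -0.4, 1.1]
gripper_width: 0.003
```

```bash
python3 - <<'E'
from h import *
go([.566,-.327,.14],4)
w=snap("wrist","w35")
E
```

```text
t 37.65 p [ 0.551  -0.3211  0.1402] yaw 4.37 tilt 0.81 z [ 0.012  0.007 -1.   ] q [ 0.08  0.65  0.5   1.8  -0.44  0.79  0.88] F [-1.1 -0.4  1.1] g 0.003
shift cm [-0.7   1.45  0.03] rows 1.0
twist 0.006 rows 1.0
```

View pics/w35.png

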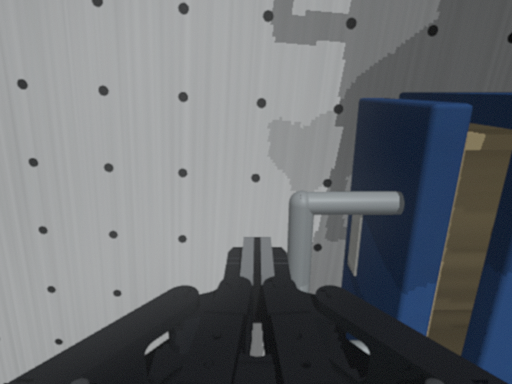

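Pushing works; about 15–20 mm remain.

Call:
move_arm --gripper '[0,0,0,0,0]' --pt "0 0.5 0" --pt "0 1.0 0" --pt "0 1.4 0" --pt "0 1.8 0" --pt "0 1.8 0" --twist '[0,0,0,0,0]'

```text
t: 38.12
eef_pos: [0.5663, -0.3201, 0.14]
tool_rot: [0.0, 0.68, 0.733, 0.006]
contact_force: [-3.9, 1.9, 0.3]
gripper_width: 0.001
```

```bash
python3 - <<'E'
from h import *
go()
w=snap("wrist","w36")
E
```

```text
t 38.12 p [ 0.5663 -0.3201  0.14  ] yaw 4.3 tilt 0.69 z [ 0.009  0.008 -1.   ] q [ 0.07  0.67  0.5   1.77 -0.44  0.81  0.86] F [-3.9  1.9  0.3] g 0.001
```

View pics/w36.png

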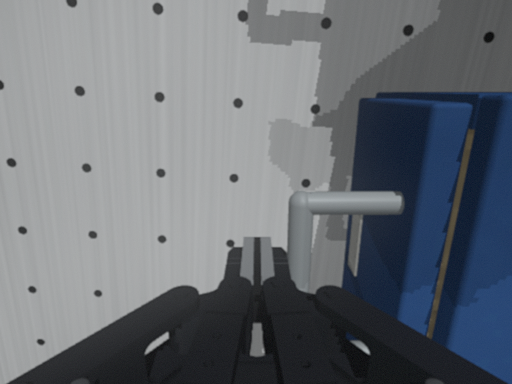

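Call:
move_arm --gripper '[0,0,0,0]' --pt "0 0.4 0" --pt "0 0.7 0" --pt "0 0.9 0" --pt "0 0.9 0" --twist '[0,0,0,0]'

```text
t: 38.5
eef_pos: [0.5677, -0.3203, 0.1398]
tool_rot: [-0.006, 0.681, 0.732, 0.003]
contact_force: [-26.2, 5.7, 16.8]
gripper_width: -0.003
```

```bash
python3 - <<'E'
from h import *
go()
w=snap("wrist","w37")
E
```

```text
t 38.5 p [ 0.5677 -0.3203  0.1398] yaw 4.09 tilt 0.76 z [-0.004  0.013 -1.   ] q [ 0.07  0.68  0.5   1.76 -0.44  0.83  0.86] F [-26.2   5.7  16.8] g -0.003
```

View pics/w37.png

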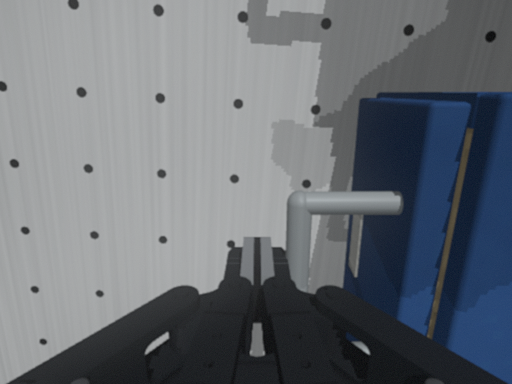

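Hard stop (26 N with no further travel): the drawer is shut. I back off and rise.

Call:
move_arm --gripper '[0,0,0,0,0]' --pt "0 -1.5 0" --pt "0 -4 0" --pt "0 -5 -3" --pt "0 -5 -7" --pt "0 -5 -11" --twist '[0,0,0,0,0]'

```text
t: 38.97
eef_pos: [0.5241, -0.3241, 0.2507]
tool_rot: [0.001, 0.681, 0.733, 0.006]
contact_force: [1.0, 0.1, 0.4]
gripper_width: -0.004
```

Call:
move_arm --gripper '[0,0,0,0]' --pt "0 -4 -2" --pt "0 -8 -4" --pt "0 -11 -5" --pt "0 -11 -5" --twist '[0,0,0,0]'

```text
t: 39.3
eef_pos: [0.4089, -0.3357, 0.3015]
tool_rot: [0.003, 0.683, 0.73, 0.007]
contact_force: [-0.9, -0.2, 0.1]
gripper_width: -0.003
```

```bash
python3 - <<'E'
from h import *
go()
t=snap("top","t38"); snap("scene","s38")
for cam in ("top","scene"):
  for n in ["blue_drawer0_handle","scoop_lip","scoop","cradle","post_rear","jar","mouse"]:
    print(cam,n,[(np.round(d["centre"],3).tolist(),round(d["p"],2)) for d in spot_point(n,cam) if d["centre"][0]>.45][:2])
E
```

```text
t 39.3 p [ 0.4089 -0.3357  0.3015] yaw 3.84 tilt 0.93 z [ 0.015  0.006 -1.   ] q [ 0.02  0.27  0.67  1.94 -0.22  0.99  0.86] F [-0.9 -0.2  0.1] g -0.003
top blue_drawer0_handle [([0.588, -0.328, 0.085], 0.87), ([0.478, 0.251, -0.002], 0.17)]
top scoop_lip [([0.471, 0.153, 0.034], 0.78), ([0.479, 0.26, 0.028], 0.58)]
top scoop [([0.481, 0.259, 0.031], 0.94)]
top cradle [([0.479, 0.252, -0.001], 0.8), ([0.708, -0.055, 0.003], 0.39)]
top post_rear [([0.482, 0.219, 0.039], 0.57)]
top jar [([0.669, 0.15, -0.001], 0.9)]
top mouse [([0.649, 0.37, 0.001], 0.64)]
scene blue_drawer0_handle [([0.586, -0.325, 0.086], 0.67)]
scene scoop_lip [([0.476, 0.158, 0.034], 0.95)]
scene scoop [([0.481, 0.258, 0.025], 0.71)]
scene cradle [([0.475, 0.248, -0.0], 0.72), ([0.649, 0.37, -0.002], 0.27)]
scene post_rear []
scene jar [([0.668, 0.148, 0.0], 0.7)]
scene mouse [([0.651, 0.37, 0.002], 0.68)]
```

View pics/t38.png

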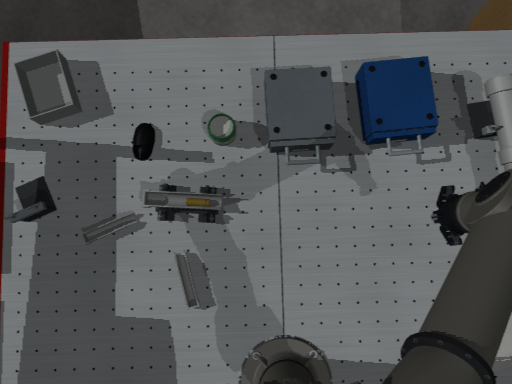

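View pics/s38.png

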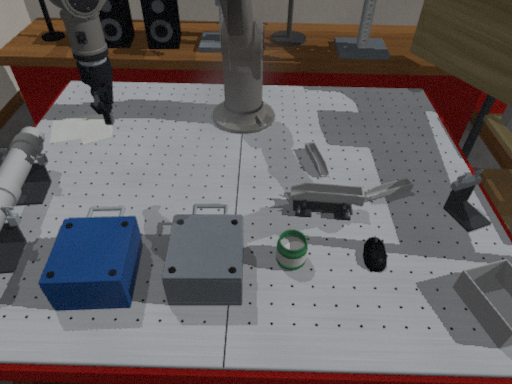

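The blue drawer is shut, with the handle back at x≈0.587. The scoop lies in its cradle with the third post at (198,202) in the top view, and the bystanders have not moved.

```bash
python3 -c "
from station import *
print(hand_in())"
```

```text
the job is handed in; nothing more can be done
None
```

The job is handed in: two brass posts are in the shut blue drawer, and the third is in the scoop, back in its cradle. It took about 39 of the 72 s.

**How the tipping was done:** The move interface can only turn the tool about its vertical axis, so I could not tip the scoop directly.
- I pulled the drawer open about 125 mm. I tipped the scoop in the grip to about 13° by lifting with its lip under the blue handle bar.
- With the lip over the drawer, I made the posts creep with 8 mm back-and-forth strokes, about 7 mm each. They did not slide from tilt alone as you described.
- The front post dropped first and stood upright. I moved about 33 mm sideways so the middle post would not land on it, and it came to rest lying on the floor.
- I levelled the scoop by pressing it lightly on the drawer's front panel, which pushed the drawer in about 10 mm.

**Last checks:**
- **Drawer:** the handle is back at x ≈ 0.587, against about 0.586 at the start. It met a hard stop at 26 N with no further travel.
- **Posts:** both were seen on the drawer floor before it was shut; I could not see inside afterwards. The rear post is in the scoop, about 40 mm ahead of its middle.
- **Scoop:** its lip is within about 5 mm of where it started and at seated height. It looks level, though one scene picture hints at about a pixel of difference at the tail, which may be side play in the slots.
- **Bystanders:** the grey unit, the jar and the mouse look unmoved, and the gripper is clear of everything.

No check failed; the position readings differ by up to about 5 mm between cameras.

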